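# Clear the repair mat: each item back to its own holder

### The arm

A 6-joint arm with a two-finger parallel gripper is mounted at the origin on the work surface. World frame = base frame: x ahead of the robot, y to its left, z up, the work surface at z = 0. Lengths are in m, angles in rad, forces in N, time in s.
With the tool pointing down it reaches from about 0.35 to 0.775 m from the base axis. Payload 5.5 kg.
Tool frame: the origin (TCP) lies midway between the tips of the shut fingers; the grasp point (between the pads) lies grasp_offset behind it (grasp_offset is the distance from the TCP to the grasp point, in m); z points along the fingers, y is the line along which they close (so a half turn about z gives the same grasp; the last joint's range is limited). The gripper opens to 85 mm and grips with 20 to 120 N. Pads are 22 mm wide; open, the fingers measure 114 mm over their backs; the gripper's body (76 mm by 85 mm) begins 54 mm behind the grasp point. The pads swing forward as they close: fully open they stand 13 mm farther back than shut.
Start: joints at [1.018, 0.313, 0.046, 1.304, 0, 1.431], TCP at [0.231, 0.527, 0.231] pointing down, gripper open.
Joint ranges: [-2.76, 2.76], [-0.86, 1.69], [-1.03, 1.26], [-2.2, 2.34], [-1.47, 1.5], [-3.14, 3.14]. Speed limits (rad/s): [2.57, 2.57, 3.14, 3.14, 3.14, 3.14].

### API

Orientations are given as a unit quaternion [w, x, y, z].
In Python, from workcell import * gives the robot as it stands.
- The arm moves only by the tool step_arm, never from a script. Its argument "deltas" is a list of rows, each a list of 7 numbers: the shift along the world's x, y, z in mm, then the turn, a rotation vector about the world's x, y, z in degrees, then the gripper's target within -1 to 1 (fully open at 1, half-way at 0, shut at -1). A call has 1 to 5 rows; each row shifts and turns the commanded pose from where the row before left it; what a row does not reach is not made up. A row lasts 1/10 s, in which the tool goes at most 50 mm and 8.59 degrees, less where a joint would pass 70% of its speed; a pose out of reach is approached as far as the arm can. A call is refused whole if a number of a shift passes 50 or a number of a turn 8.59, either way. A call with a gripper value outside its range is refused whole. The fingers move at their own pace and stop on an object; "newtons" is the grip in N (left out, the last holds). Time passes only in rows, so rows that do not move let the fingers close. It gives the time, the measured TCP pose, the force, the opening and the grip force at its end, in the units of the state.
- get_state(): the state, without advancing time (a new reading comes with each control period).
- read_camera(name): name is "scene" or "top" or "wrist"; returns a dict with "image" (384x512x3 uint8, red, green, blue), "z_map" (384x512 float32, m along the optical axis (not along the pixel's ray), 0 where there is no reading), "K" (3x3 intrinsics, pixels), "dist_coeffs" ([k1, k2, p1, p2, k3] as OpenCV has them; the pictures are not rectified), "world_from_camera" (4x4, takes a point from camera to world coordinates). Camera axes: x right, y down, z forward; pixel columns grow to the right and rows downward; lengths in m; the calibration is good to about 2 mm. A picture is of the moment at which its call begins.
- hand_in(): hands the job in; it is judged then, once.
The state is a dict: "clock": time; "joint_pos": joint angles; "qvel": joint speeds; "tau": joint torques, N m; "tcp_pos": TCP position; "orientation": TCP orientation; "wrist_force": force on the tool from outside, world axes, zero at the start; "ft_torque": the same for the moment, N m; "finger_gap": finger opening in m; "grip_force": force on a finger pad.
Only numpy, scipy, OpenCV 4.12 (cv2) and the standard library are available. Lean on these libraries where they do the work, as an engineer would, in place of code of your own. Each camera call takes 0.05 s, during which the arm holds its last target. There are 200 camera calls.

### The job

Clear the electronics repair mat: put the solder spool flat down over its spindle, stand the slim flux bottle in the narrow cup and the fat flux jar in the wide cup, and press the black pry stick fully home, centred, into the two-jaw spring clip. Keep the bottle and the jar upright all the while, and leave the multimeter and the pen pot where they are.

Things in the scene. Friction and masses are not known exactly. Their poses are not given: they have to be found in the camera images.
- spool: Loose solder spool standing on its flat end: white plastic flanges 56 mm in diameter, bright solder wire (52 mm in diameter) between them, 36 mm high, with a 26 mm hole through it along z. About 150 g. Origin: centre of the underside, z up along the hole.
- bottle: Loose slim white flux bottle, standing: body 30 mm in diameter and 56 mm high, then a narrow neck and a black cap 19 mm in diameter; 78 mm high in all. About 50 g. Origin: centre of the underside, z up.
- jar: Loose fat white flux jar, standing: 48 mm in diameter up to 44 mm high, then a black lid 50 mm in diameter; 60 mm high in all. About 110 g. Origin: centre of the underside, z up.
- spudger: Loose black plastic pry stick, lying: round barrel 14 mm in diameter, 157 mm long in all, with 14 mm square collars, 12 mm long, centred 64 mm either side of the middle (they stop it rolling), pointed at +x. About 30 g. Origin: on its axis midway between the collars, 7 mm above the surface as it lies; x along it. Fits the clip either way round.
- spindle: Fixed spool stand: grey disc 64 mm in diameter and 10 mm thick with an upright steel pin 9 mm in diameter, its round top 60 mm above the work surface. Origin: under its centre, on the work surface, z up along the pin. A seated spool lies flat on the disc, its underside 10 mm above this origin.
- narrow_cup: Fixed open grey cup, the smaller of the two: 56 mm outside, 48 mm inside diameter, rim 22 mm high, inner floor 5 mm above the work surface. Origin: under its centre, on the work surface. For the bottle.
- wide_cup: Fixed open grey cup, the larger of the two: 78 mm outside, 70 mm inside diameter, rim 22 mm high, inner floor 5 mm above the work surface. Origin: under its centre, on the work surface. For the jar.
- clip: Fixed spring clip, base 130 (x) x 60 (y) x 8 mm. At x = -40 and +40 mm, 12 mm long each, a saddle 33 mm high between sprung aluminium jaws: flared mouth 62 mm high, 37 wide; 10 mm gap at 46 high; 4-8 N straight down parts them. Between them 68 mm is free above 14 mm high for fingers. Origin: under base centre, on the table. Stick home: axis along x, 40 mm above origin, middle over it.
- multimeter: Bystander, to be left alone: loose red multimeter lying flat, 150 (x) by 78 (y) by 36 mm, off to the right of the work. Origin: centre of the underside.
- pen_pot: Bystander, to be left alone: loose dark pot of pens, 80 mm in diameter, 100 mm high (pens to 155 mm), off to the left of the work. Origin: centre of the underside.

How it is judged:
By the outcome, as a careful person would: the job done as asked, in the order asked, and still so for the second after the job is handed in, with the robot touching nothing.
It also fails if it takes over 128 s, if anything falls off the work surface, if the arm or the gripper's body presses on something with over 40 N, if the wrist force passes 120 N, or if a joint passes its speed limit or range.

## Working session

There is one attempt and no reset: what is moved stays moved. The work goes in short steps, Python scripts to look and compute and a tool call to move; the robot and the scene stay as the last step left them, time stands still between calls to the robot, and variables do not carry over. Pictures are saved under pics/ and viewed, at most 14 in all, crops included, and the job is handed in when it is done.

Besides the shell and the picture viewer there is one more tool, called after ">>>" by a JSON object that holds its "fn" and its "kwargs". step_arm: Moves the arm, as the interface text tells. Its arguments: {"type":"object","properties":{"deltas":{"type":"array","items":{"type":"array","items":{"type":"number"}}},"newtons":{"type":"number"}},"required":["deltas"]}

```bash
ls; mkdir -p pics; cat > h.py <<'E'
from workcell import *
import numpy as np, cv2
def cap(name,tag):
    c=read_camera(name); np.savez(f'{tag}.npz',**{k:np.asarray(v) for k,v in c.items()})
    cv2.imwrite(f'pics/{tag}.png',c['image'][:,:,::-1]); return c
def pt(c,u,v,r=2):
    """world point from pixel and z_map"""
    zz=c['z_map'][int(v)-r:int(v)+r+1,int(u)-r:int(u)+r+1]; z=np.median(zz[zz>0])
    n=cv2.undistortPoints(np.array([[[u,v]]],float),c['K'],c['dist_coeffs'])[0,0]
    return (c['world_from_camera']@np.array([n[0]*z,n[1]*z,z,1]))[:3]
def cloud(c):
    h,w=c['z_map'].shape; uv=np.stack(np.meshgrid(np.arange(w),np.arange(h)),-1).reshape(-1,1,2).astype(float)
    n=cv2.undistortPoints(uv,c['K'],c['dist_coeffs'])[:,0]; z=c['z_map'].reshape(-1)
    P=np.c_[n*z[:,None],z,np.ones_like(z)]@c['world_from_camera'].T
    P=P[:,:3]; P[z<=0]=np.nan
    return P.reshape(h,w,3)
def load(tag): return dict(np.load(f'{tag}.npz'))
E
python3 - <<'E'
from h import *
s=get_state();print(s)
for n in ('scene','top'):
    c=cap(n,n+'0');print(n,c['K'],c['dist_coeffs'],c['world_from_camera'].round(3), (c['z_map']>0).mean())
a=cv2.imread('pics/top0.png');cv2.imwrite('pics/top0b.png',cv2.resize(a,(800,600),interpolation=cv2.INTER_CUBIC))
E
```

```text
pics
{'clock': 0.0, 'joint_pos': array([ 1.01841248e+00,  3.13985793e-01,  4.49871231e-02,  1.30362067e+00,
       -1.90277585e-05,  1.43119665e+00]), 'qvel': array([-0.00085929,  0.00075597, -0.00097909, -0.00061336,  0.00113757,
        0.00015182]), 'tau': array([-1.96202127e-04, -4.80623245e+01,  2.98534191e+01,  1.91786938e-02,
       -8.74102011e-05, -4.12184718e-06]), 'tcp_pos': array([0.23040778, 0.52625393, 0.23042053]), 'orientation': array([-3.00169349e-04,  2.04929806e-01,  9.78776248e-01, -8.60717735e-04]), 'wrist_force': array([0.13687295, 0.20030158, 0.16999476]), 'ft_torque': array([ 0.02301413, -0.0162573 ,  0.0460759 ]), 'grip_force': 0.0, 'finger_gap': 0.08530931984890845}
scene [[351.03724324   0.         255.4934615 ]
 [  0.         351.03724324 194.96603779]
 [  0.           0.           1.        ]] [-0.04054461  0.          0.          0.          0.        ] [[ 0.078  0.865 -0.496  1.146]
 [ 0.997 -0.068  0.037 -0.04 ]
 [-0.002 -0.497 -0.868  1.112]
 [ 0.     0.     0.     1.   ]] 0.9958648681640625
top [[459.73431428   0.         261.29762035]
 [  0.         459.73431428 196.77087762]
 [  0.           0.           1.        ]] [-0.13119454  0.          0.          0.          0.        ] [[-0.018 -0.982  0.188  0.246]
 [-1.     0.016 -0.011  0.014]
 [ 0.008 -0.188 -0.982  1.494]
 [ 0.     0.     0.     1.   ]] 0.9959055582682291
```

View pics/top0b.png

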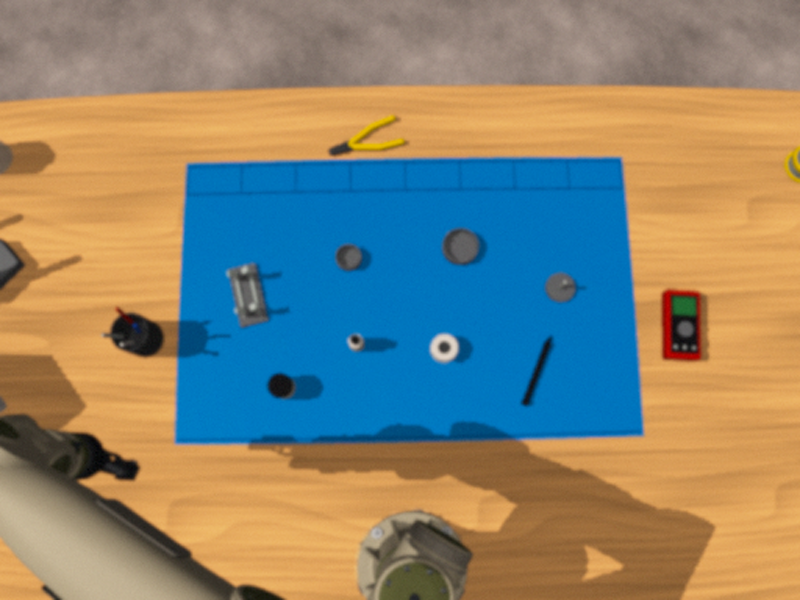

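View pics/scene0.png

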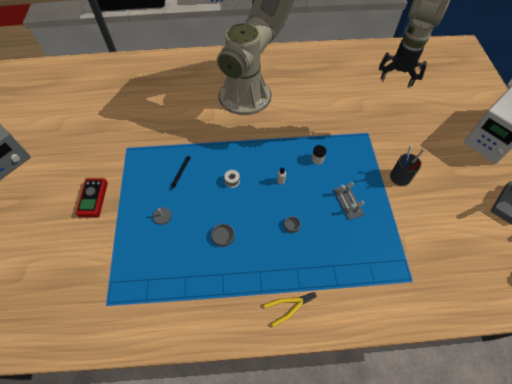

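Top view (800x600) shows jar (281,385), bottle (356,342), spool (444,348), stick from (527,403) to (549,340), spindle (561,287), narrow cup (349,257), wide cup (462,246) and clip (248,294). The scene view agrees.

```bash
python3 - <<'E'
from h import *
for tag in('top0','scene0'):
    c=load(tag);P=cloud(c)
    roi=(P[...,0]>.28)&(P[...,0]<.8)&(abs(P[...,1])<.5)
    z0=np.median(P[...,2][roi]);print(tag,'mat z',z0)
    m=(roi&(P[...,2]>z0+.005)).astype(np.uint8)
    n,l,st,ce=cv2.connectedComponentsWithStats(m)
    for i in range(1,n):
        if st[i,4]<12: continue
        q=P[l==i];zt=np.percentile(q[:,2],95);lo,hi=q.min(0),q.max(0)
        top=q[q[:,2]>zt-.008]
        print(i,st[i,4],ce[i].round(1),'min',lo.round(3),'max',hi.round(3),'topmid',((top.min(0)+top.max(0))/2).round(3),'mean',top.mean(0).round(3))
E
```

```text
top0 mat z -0.0009815128529835349
333 278 [294.6 156.6] min [ 0.624 -0.16   0.004] max [ 0.707 -0.075  0.028] topmid [ 0.664 -0.116  0.022] mean [ 0.665 -0.117  0.021]
488 161 [222.7 164.1] min [0.614 0.093 0.004] max [0.672 0.153 0.028] topmid [0.642 0.124 0.021] mean [0.641 0.124 0.02 ]
629 570 [157.6 187.7] min [0.497 0.298 0.004] max [0.634 0.383 0.067] topmid [0.566 0.341 0.059] mean [0.561 0.339 0.057]
687 258 [357.7 183. ] min [ 0.538 -0.358  0.004] max [ 0.606 -0.294  0.059] topmid [ 0.57  -0.326  0.043] mean [ 0.57  -0.326  0.047]
1191 93 [227.6 218.2] min [0.441 0.092 0.005] max [0.485 0.12  0.082] topmid [0.456 0.107 0.077] mean [0.455 0.107 0.076]
1217 245 [284.1 221.9] min [ 0.415 -0.102  0.004] max [ 0.47  -0.048  0.042] topmid [ 0.443 -0.074  0.036] mean [ 0.442 -0.074  0.035]
1248 203 [342.6 237.9] min [ 0.318 -0.297  0.004] max [ 0.464 -0.231  0.018] topmid [ 0.389 -0.264  0.013] mean [ 0.389 -0.265  0.012]
1532 236 [179.2 246.7] min [0.342 0.234 0.004] max [0.398 0.296 0.069] topmid [0.366 0.26  0.062] mean [0.366 0.261 0.059]
scene0 mat z 1.8476729110483703e-05
2 2
[... 314 characters left out ...]
08 ] topmid [0.457 0.106 0.076] mean [0.457 0.106 0.077]
42 199 [231.6 177.3] min [ 0.414 -0.102  0.005] max [ 0.469 -0.047  0.039] topmid [ 0.442 -0.075  0.035] mean [ 0.442 -0.075  0.035]
79 541 [349.3 200.5] min [0.489 0.297 0.005] max [0.634 0.381 0.063] topmid [0.566 0.341 0.057] mean [0.572 0.343 0.057]
166 238 [161.4 214.8] min [ 0.538 -0.359  0.005] max [ 0.602 -0.298  0.06 ] topmid [ 0.571 -0.329  0.048] mean [ 0.572 -0.329  0.05 ]
200 155 [291.9 223.6] min [0.616 0.096 0.005] max [0.671 0.15  0.026] topmid [0.643 0.123 0.021] mean [0.643 0.124 0.021]
220 270 [222.7 234.2] min [ 0.619 -0.155  0.005] max [ 0.701 -0.077  0.026] topmid [ 0.662 -0.117  0.021] mean [ 0.663 -0.116  0.021]
```

```bash
python3 - <<'E'
from h import *
import workcell
print([ (k,getattr(workcell,k)) for k in dir(workcell) if isinstance(getattr(workcell,k),(int,float))])
for tag in('top0','scene0'):
    c=load(tag);P=cloud(c)
    for nm,lo,hi,zr in(('stick',(.3,-.32),(.48,-.22),(.005,.03)),('clip',(.47,.27),(.66,.41),(.005,.012)),('cliptop',(.47,.27),(.66,.41),(.045,.08))):
        q=P.reshape(-1,3);q=q[(q[:,0]>lo[0])&(q[:,0]<hi[0])&(q[:,1]>lo[1])&(q[:,1]<hi[1])&(q[:,2]>zr[0])&(q[:,2]<zr[1])]
        r=cv2.minAreaRect(q[:,:2].astype(np.float32)*1000)
        ln=cv2.fitLine(q[:,:2].astype(np.float32),cv2.DIST_HUBER,0,.01,.01).ravel()
        print(tag,nm,len(q),r,'axis',np.degrees(np.arctan2(ln[1],ln[0])).round(1),'mean',q.mean(0).round(4))
    q=P.reshape(-1,3);q=q[(q[:,0]>.3)&(q[:,0]<.6)&(q[:,1]>.42)&(q[:,1]<.62)&(q[:,2]>.02)]
    print('potish',q.min(0),q.max(0))
E
```

```text
[('grasp_offset', 0.0187)]
top0 stick 226 ((389.900146484375, -270.4508972167969), (95.71186828613281, 169.98886108398438), 89.1715316772461) axis -23.0 mean [ 0.3878 -0.2644  0.0102]
top0 clip 387 ((564.7915649414062, 340.300048828125), (138.9268035888672, 187.42124938964844), 88.82707214355469) axis 6.7 mean [0.563  0.3382 0.0077]
top0 cliptop 95 ((566.0369873046875, 340.4161376953125), (93.76923370361328, 47.11651611328125), 13.143735885620117) axis 9.3 mean [0.564  0.3403 0.0548]
potish [0.43268819 0.51773792 0.02032774] [0.51396627 0.60041866 0.15530733]
scene0 stick 129 ((404.77032470703125, -255.60433959960938), (65.011474609375, 152.0119171142578), 58.39328384399414) axis -24.0 mean [ 0.397  -0.2688  0.0108]
scene0 clip 363 ((569.171142578125, 338.3940124511719), (135.5583038330078, 161.1599578857422), 89.52021789550781) axis 16.8 mean [0.5693 0.3374 0.0081]
scene0 cliptop 78 ((566.0491943359375, 340.56890869140625), (92.19915008544922, 48.16594314575195), 13.275117874145508) axis 23.9 mean [0.5699 0.3424 0.0551]
potish [0.43499302 0.51676301 0.02000186] [0.51905102 0.59869128 0.15679929]
```

>>> {"fn": "step_arm", "kwargs": {"deltas": [[0, -20, 0, 0, 0, 0, 1], [20, -50, 0, 0, 0, 0, 1], [30, -50, 0, 0, 0, 0, 1], [30, -50, 0, 0, 0, 0, 1], [30, -50, 0, 0, 0, 0, 1]], "newtons": 40}}

```text
clock: 0.6
tcp_pos: [0.3266, 0.33, 0.231]
orientation: [-0.0, 0.204, 0.979, -0.0]
wrist_force: [1.6, 0.3, 0.8]
finger_gap: 0.0855
grip_force: 0.0
```

>>> {"fn": "step_arm", "kwargs": {"deltas": [[20, -50, 0, 0, 0, 0, 1], [20, -50, 0, 0, 0, 0, 1], [20, -50, 0, 0, 0, 0, 1], [20, -50, 0, 0, 0, 0, 1], [10, -50, 0, 0, 0, 0, 1]]}}

```text
clock: 1.1
tcp_pos: [0.4114, 0.095, 0.2312]
orientation: [0.0, 0.205, 0.979, 0.0]
wrist_force: [0.7, 0.8, -0.4]
finger_gap: 0.0853
grip_force: 0.0
```

>>> {"fn": "step_arm", "kwargs": {"deltas": [[12, -50, 0, 0, 0, 0, 1], [0, -50, 0, 0, 0, 0, 1], [0, -31, -30, 0, 0, 0, 1], [0, 0, -30, 0, 0, 0, 1], [0, 0, 0, 0, 0, 0, 1]]}}

```text
clock: 1.6
tcp_pos: [0.4191, -0.0329, 0.1678]
orientation: [-0.004, 0.206, 0.978, 0.0]
wrist_force: [-0.8, 1.0, -0.3]
finger_gap: 0.0854
grip_force: 0.0
```

```bash
python3 - <<'E'
from h import *
c=cap('wrist','w1');s=get_state();print(s['tcp_pos'],s['joint_pos'].round(3),c['world_from_camera'].round(3))
P=cloud(c);m=P[...,2]
q=P[(m>.028)&(m<.045)&(abs(P[...,0]-.44)<.06)&(abs(P[...,1]+.074)<.06)]
print(len(q),q.min(0),q.max(0),(q.min(0)+q.max(0))/2)
E
```

```text
[ 0.42024347 -0.03255614  0.16986402] [-0.268  0.053 -0.429  1.094  0.     0.146] [[ 0.403  0.87   0.284  0.345]
 [ 0.915 -0.383 -0.127  0.001]
 [-0.001  0.311 -0.95   0.312]
 [ 0.     0.     0.     1.   ]]
2032 [ 0.41303925 -0.09997079  0.02802151] [ 0.46823483 -0.04502086  0.03855076] [ 0.44063704 -0.07249583  0.03328614]
```

View pics/w1.png

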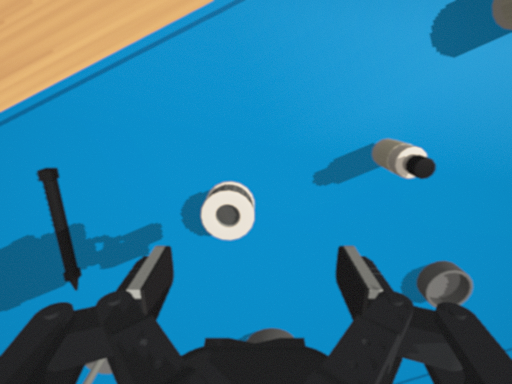

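Spool at (228,212) in the wrist view, located at (0.441,-0.073). Closing in on it.

>>> {"fn": "step_arm", "kwargs": {"deltas": [[10, -20, 0, 0, 0, 0, 1], [11, -21, 0, 0, 0, 0, 1], [0, 0, -30, 0, 0, 0, 1], [0, 0, -30, 0, 0, 0, 1], [0, 0, -30, 0, 0, 0, 1]]}}

```text
clock: 2.15
tcp_pos: [0.4449, -0.0733, 0.0823]
orientation: [0.002, 0.204, 0.979, -0.0]
wrist_force: [0.7, -0.4, -0.4]
finger_gap: 0.0858
grip_force: 0.0
```

>>> {"fn": "step_arm", "kwargs": {"deltas": [[-3, 0, -20, 0, 0, 0, 1], [0, 0, -20, 0, 0, 0, 1], [0, 0, -20, 0, 0, 0, 1], [0, 0, -15, 0, 0, 0, 1], [0, 0, 0, 0, 0, 0, 1]]}}

```text
clock: 2.65
tcp_pos: [0.4401, -0.0726, 0.006]
orientation: [-0.001, 0.204, 0.979, 0.0]
wrist_force: [-0.8, 0.2, 0.3]
finger_gap: 0.0851
grip_force: 0.0
```

>>> {"fn": "step_arm", "kwargs": {"deltas": [[0, 0, 0, 0, 0, 0, -1], [0, 0, 0, 0, 0, 0, -1], [0, 0, 0, 0, 0, 0, -1], [0, 0, 0, 0, 0, 0, -1], [0, 0, 0, 0, 0, 0, -1]], "newtons": 50}}

```text
clock: 3.15
tcp_pos: [0.4416, -0.0739, 0.0083]
orientation: [0.002, 0.205, 0.979, -0.0]
wrist_force: [-1.0, 1.5, 8.2]
finger_gap: 0.0534
grip_force: 50.6
```

>>> {"fn": "step_arm", "kwargs": {"deltas": [[0, 0, 5, 0, 0, 0, -1], [0, 0, 20, 0, 0, 0, -1], [0, 0, 30, 0, 0, 0, -1], [0, 0, 40, 0, 0, 0, -1], [0, 0, 30, 0, 0, 0, -1]]}}

```text
clock: 3.65
tcp_pos: [0.4405, -0.0738, 0.1341]
orientation: [0.001, 0.205, 0.979, -0.0]
wrist_force: [0.7, -0.1, -1.2]
finger_gap: 0.0531
grip_force: 52.8
```

```bash
python3 - <<'E'
from h import *
s=get_state();print(s['tcp_pos'],s['finger_gap'],s['grip_force'],s['wrist_force'])
cap('wrist','w2'); c=cap('scene','s2')
P=cloud(c);cv2.imwrite('pics/s2c.png',cv2.resize(load('s2')['image'][100:260,130:340,::-1],None,fx=3,fy=3,interpolation=cv2.INTER_CUBIC))
E
```

```text
[ 0.44054009 -0.07375489  0.13405281] 0.05312958957801275 52.811650447547436 [ 0.70866297 -0.05742014 -1.16049182]
```

View pics/w2.png

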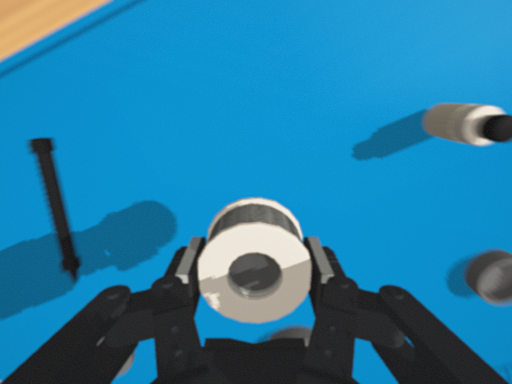

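Spool is held upright at (255,270) between the fingers. Carrying it to the spindle.

>>> {"fn": "step_arm", "kwargs": {"deltas": [[16, -30, 0, 0, 0, 0, -1], [16, -32, 0, 0, 0, 0, -1], [16, -32, 0, 0, 0, 0, -1], [16, -32, 0, 0, 0, 0, -1], [16, -32, 0, 0, 0, 0, -1]]}}

```text
clock: 4.25
tcp_pos: [0.5202, -0.2326, 0.1306]
orientation: [-0.001, 0.205, 0.979, 0.0]
wrist_force: [0.6, 0.5, -1.6]
finger_gap: 0.0528
grip_force: 52.8
```

>>> {"fn": "step_arm", "kwargs": {"deltas": [[16, -32, 0, 0, 0, 0, -1], [16, -32, 0, 0, 0, 0, -1], [18, -32, 0, 0, 0, 0, -1], [0, 0, 0, 0, 0, 0, -1]]}}

```text
clock: 4.65
tcp_pos: [0.5715, -0.3318, 0.1295]
orientation: [0.0, 0.206, 0.978, -0.001]
wrist_force: [-0.2, 0.1, -1.0]
finger_gap: 0.053
grip_force: 52.9
```

```bash
python3 - <<'E'
from h import *
s=get_state();print(s['tcp_pos'],s['finger_gap'],s['grip_force'],s['wrist_force'])
c=cap('wrist','w3');P=cloud(c)
q=P[150:330,190:330].reshape(-1,3);q=q[(q[:,2]>.10)&(q[:,2]<.19)]
print(np.nanpercentile(q[:,2],[1,50,90,99]));t=q[q[:,2]>.15];print(t.min(0),t.max(0),t.mean(0))
q=load('scene0');P=cloud(q).reshape(-1,3);k=P[(abs(P[:,0]-.571)<.03)&(abs(P[:,1]+.328)<.03)&(P[:,2]>.045)];print('pin',k.mean(0),len(k))
q=load('top0');P=cloud(q).reshape(-1,3);k=P[(abs(P[:,0]-.571)<.03)&(abs(P[:,1]+.328)<.03)&(P[:,2]>.045)];print('pin',k.mean(0),len(k))
E
```

```text
[ 0.57146225 -0.3318021   0.12945981] 0.0529879656806381 52.898686453700066 [-0.15441459  0.05661115 -1.02075032]
[0.12438286 0.157036   0.15905066 0.17775776]
[ 0.54279875 -0.35954637  0.15000413] [ 0.59834645 -0.2944015   0.18997237] [ 0.56944892 -0.32847133  0.15766221]
pin [ 0.57153159 -0.32889691  0.05346239] 11
pin [ 0.5705014  -0.32657099  0.05459757] 8
```

View pics/w3.png

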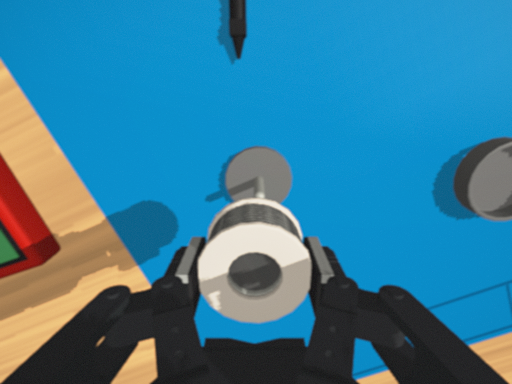

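Spool (255,275) is held flat, with the disc visible behind it at (258,175). Centre it and lower.

>>> {"fn": "step_arm", "kwargs": {"deltas": [[0, 3, -25, 0, 0, 0, -1], [0, 0, -25, 0, 0, 0, -1], [0, 0, -20, 0, 0, 0, -1], [0, 0, -15, 0, 0, 0, -1], [0, 0, 0, 0, 0, 0, -1]]}}

```text
clock: 5.2
tcp_pos: [0.5676, -0.3219, 0.0433]
orientation: [-0.003, 0.205, 0.979, 0.002]
wrist_force: [-0.9, -0.5, -1.2]
finger_gap: 0.0526
grip_force: 52.9
```

>>> {"fn": "step_arm", "kwargs": {"deltas": [[0, 0, -12, 0, 0, 0, -1], [0, 0, -8, 0, 0, 0, -1], [0, 0, -5, 0, 0, 0, -1], [0, 0, 0, 0, 0, 0, -1]]}}

```text
clock: 5.6
tcp_pos: [0.5697, -0.3243, 0.0206]
orientation: [-0.001, 0.205, 0.979, 0.0]
wrist_force: [-0.0, 0.5, -1.7]
finger_gap: 0.0531
grip_force: 52.9
```

>>> {"fn": "step_arm", "kwargs": {"deltas": [[0, -3, -2, 0, 0, 0, -1], [0, 0, -1, 0, 0, 0, -1], [0, 0, 0, 0, 0, 0, 1], [0, 0, 0, 0, 0, 0, 1], [0, 0, 0, 0, 0, 0, 1]]}}

```text
clock: 6.1
tcp_pos: [0.5705, -0.3279, 0.0188]
orientation: [0.0, 0.205, 0.979, -0.0]
wrist_force: [-0.0, 0.7, 1.1]
finger_gap: 0.0857
grip_force: 0.0
```

>>> {"fn": "step_arm", "kwargs": {"deltas": [[0, 0, 0, 0, 0, 0, 1], [0, 0, 15, 0, 0, 0, 1], [0, 0, 25, 0, 0, 0, 1], [0, 0, 40, 0, 0, 0, 1], [0, 0, 40, 0, 0, 0, 1]]}}

```text
clock: 6.6
tcp_pos: [0.5697, -0.3272, 0.139]
orientation: [-0.001, 0.205, 0.979, 0.0]
wrist_force: [0.5, 0.2, -0.3]
finger_gap: 0.0854
grip_force: 0.0
```

>>> {"fn": "step_arm", "kwargs": {"deltas": [[-10, 30, 20, 0, 0, 0, 1], [-13, 48, 20, 0, 0, 0, 1], [-13, 48, 0, 0, 0, 0, 1], [-13, 48, 0, 0, 0, 0, 1], [-13, 48, 0, 0, 0, 0, 1]]}}

```text
clock: 7.1
tcp_pos: [0.5085, -0.1073, 0.1775]
orientation: [0.001, 0.205, 0.979, 0.0]
wrist_force: [0.4, 0.6, 0.7]
finger_gap: 0.0852
grip_force: 0.0
```

>>> {"fn": "step_arm", "kwargs": {"deltas": [[-13, 48, 0, 0, 0, 0, 1], [-13, 48, 0, 0, 0, 0, 1], [-13, 48, 0, 0, 0, 0, 1], [-13, 48, 0, 0, 0, 0, 1], [0, 20, 0, 0, 0, 0, 1]]}}

```text
clock: 7.6
tcp_pos: [0.4548, 0.1064, 0.1774]
orientation: [-0.0, 0.203, 0.979, 0.0]
wrist_force: [0.8, -0.8, 0.1]
finger_gap: 0.0853
grip_force: 0.0
```

```bash
python3 - <<'E'
from h import *
s=get_state();print(s['tcp_pos'],s['joint_pos'].round(2))
for t in('top','scene'):
    c=cap(t,t+'3');P=cloud(c).reshape(-1,3)
    k=P[(abs(P[:,0]-.571)<.045)&(abs(P[:,1]+.328)<.045)&(P[:,2]>.036)&(P[:,2]<.056)];print(t,'spool',k.min(0),k.max(0),k.mean(0),len(k))
c=load('top3');cv2.imwrite('pics/t3c.png',cv2.resize(c['image'][140:280,150:400,::-1],None,fx=3,fy=3,interpolation=cv2.INTER_CUBIC))
c=cap('wrist','w4');P=cloud(c).reshape(-1,3);k=P[(abs(P[:,0]-.457)<.03)&(abs(P[:,1]-.107)<.03)&(P[:,2]>.06)&(P[:,2]<.084)];print('bottle',k.min(0),k.max(0),len(k))
E
```

```text
[0.45481177 0.1063909  0.17739448] [ 0.06  0.13 -0.32  1.12  0.    0.47]
top spool [ 0.54519656 -0.35528223  0.0362229 ] [ 0.59803047 -0.30106757  0.05453155] [ 0.57182438 -0.32747108  0.04360041] 207
scene spool [ 0.54405172 -0.35611722  0.03603874] [ 0.59786793 -0.30488349  0.05550259] [ 0.57172166 -0.32988589  0.04425968] 189
bottle [0.44429415 0.09950556 0.06008037] [0.46254381 0.11781164 0.08024463] 390
```

View pics/t3c.png

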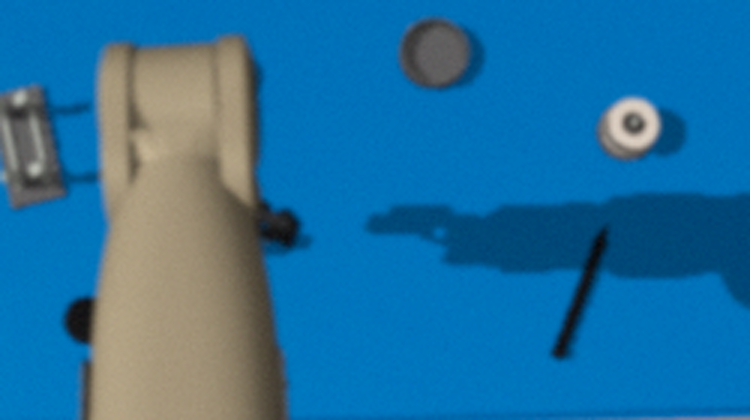

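Spool sits over the pin (pin at (633,125) in the crop), top at 46 mm. Next, the bottle.

>>> {"fn": "step_arm", "kwargs": {"deltas": [[-1, 2, -40, 0, 0, 0, 1], [0, 0, -40, 0, 0, 0, 1], [0, 0, -35, 0, 0, 0, 1], [0, 0, -25, 0, 0, 0, 1], [0, 0, -13, 0, 0, 0, 1]]}}

```text
clock: 8.25
tcp_pos: [0.4548, 0.1036, 0.0216]
orientation: [-0.002, 0.206, 0.979, -0.001]
wrist_force: [-0.2, 0.6, -0.1]
finger_gap: 0.0855
grip_force: 0.0
```

>>> {"fn": "step_arm", "kwargs": {"deltas": [[0, 0, 0, 0, 0, 0, 0.3], [0, 0, 0, 0, 0, 0, 0], [0, 0, 0, 0, 0, 0, -0.1], [0, 0, 0, 0, 0, 0, -0.2], [0, 0, 0, 0, 0, 0, -0.4]], "newtons": 25}}

```text
clock: 8.75
tcp_pos: [0.4571, 0.105, 0.0251]
orientation: [0.001, 0.205, 0.979, 0.0]
wrist_force: [-0.2, 0.2, 4.0]
finger_gap: 0.0294
grip_force: 24.5
```

>>> {"fn": "step_arm", "kwargs": {"deltas": [[0, 0, 0, 0, 0, 0, -0.6], [0, 0, 0, 0, 0, 0, -1], [0, 0, 0, 0, 0, 0, -1], [0, 0, 0, 0, 0, 0, -1]]}}

```text
clock: 9.15
tcp_pos: [0.4571, 0.105, 0.025]
orientation: [0.001, 0.205, 0.979, 0.0]
wrist_force: [-1.8, -1.4, 7.0]
finger_gap: 0.0292
grip_force: 24.6
```

>>> {"fn": "step_arm", "kwargs": {"deltas": [[0, 0, 4, 0, 0, 0, -1], [0, 0, 15, 0, 0, 0, -1], [0, 0, 25, 0, 0, 0, -1], [0, 0, 20, 0, 0, 0, -1], [0, 0, 0, 0, 0, 0, -1]]}}

```text
clock: 9.65
tcp_pos: [0.458, 0.1054, 0.0906]
orientation: [0.002, 0.205, 0.979, 0.001]
wrist_force: [0.9, -0.5, 0.3]
finger_gap: 0.0293
grip_force: 24.8
```

>>> {"fn": "step_arm", "kwargs": {"deltas": [[20, 2, 0, 0, 0, 0, -1], [30, 3, 0, 0, 0, 0, -1], [30, 3, 0, 0, 0, 0, -1], [30, 3, 0, 0, 0, 0, -1], [30, 3, 0, 0, 0, 0, -1]]}}

```text
clock: 10.15
tcp_pos: [0.5965, 0.1193, 0.0868]
orientation: [-0.001, 0.205, 0.979, -0.0]
wrist_force: [-0.6, -0.4, -0.5]
finger_gap: 0.0292
grip_force: 24.8
```

>>> {"fn": "step_arm", "kwargs": {"deltas": [[26, 3, 0, 0, 0, 0, -1], [20, 2, 0, 0, 0, 0, -1], [0, 0, 0, 0, 0, 0, -1], [0, 0, 0, 0, 0, 0, -1]]}}

```text
clock: 10.55
tcp_pos: [0.6409, 0.1241, 0.0865]
orientation: [-0.001, 0.205, 0.979, -0.0]
wrist_force: [0.5, 0.2, -0.1]
finger_gap: 0.0293
grip_force: 24.8
```

```bash
python3 - <<'E'
from h import *
s=get_state();print(s['tcp_pos'],s['orientation'],s['finger_gap'],s['grip_force'])
cap('scene','s5');c=load('s5');cv2.imwrite('pics/s5c.png',cv2.resize(c['image'][120:290,220:380,::-1],None,fx=3,fy=3,interpolation=cv2.INTER_CUBIC))
c=cap('wrist','w5');P=cloud(c)
im=c['image'][:,:,::-1];a=np.zeros((480,640,3),np.uint8)
k=P.reshape(-1,3);k=k[(abs(k[:,0]-s['tcp_pos'][0])<.02)&(abs(k[:,1]-s['tcp_pos'][1])<.02)];print('cap',np.nanmax(k[:,2]));t=k[k[:,2]>np.nanmax(k[:,2])-.005];print(t.min(0),t.max(0))
E
python3 -c "
import cv2,numpy as np
a=cv2.imread('pics/s5c.png');b=cv2.imread('pics/w5.png')
b=cv2.resize(b,None,fx=.6,fy=.6)
h=np.zeros((510,480+308,3),np.uint8);h[:a.shape[0],:480]=a[:510];h[:b.shape[0],480:480+b.shape[1]]=b;cv2.imwrite('pics/c5.png',h)"
```

```text
[0.64091689 0.12409499 0.08651726] [-1.35329750e-03  2.04907713e-01  9.78780316e-01 -3.01076613e-04] 0.02930168926603656 24.8474782705307
cap 0.18400238102479777
[0.62450185 0.14039855 0.17900344] [0.62860551 0.14409435 0.18400238]
```

View pics/c5.png

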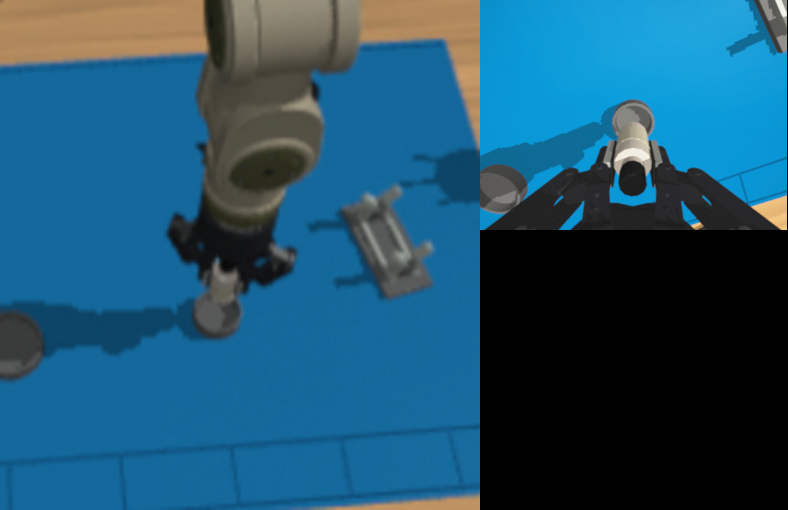

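Bottle is upright, over the cup at (220,312) in the crop. Lower it.

>>> {"fn": "step_arm", "kwargs": {"deltas": [[4, -1, -15, 0, 0, 0, -1], [0, 0, -20, 0, 0, 0, -1], [0, 0, -10, 0, 0, 0, -1], [0, 0, -6, 0, 0, 0, -1], [0, 0, -2, 0, 0, 0, -1]]}}

```text
clock: 11.15
tcp_pos: [0.6453, 0.123, 0.034]
orientation: [-0.001, 0.205, 0.979, -0.0]
wrist_force: [-0.6, -1.2, -1.0]
finger_gap: 0.0289
grip_force: 24.8
```

>>> {"fn": "step_arm", "kwargs": {"deltas": [[0, 0, -1, 0, 0, 0, -1], [0, 0, 0, 0, 0, 0, -1], [0, 0, 0, 0, 0, 0, -1]]}}

```text
clock: 11.45
tcp_pos: [0.6466, 0.1232, 0.0347]
orientation: [0.001, 0.205, 0.979, 0.0]
wrist_force: [-0.5, -0.2, -0.5]
finger_gap: 0.0292
grip_force: 24.8
```

>>> {"fn": "step_arm", "kwargs": {"deltas": [[0, 0, -2, 0, 0, 0, -1], [0, 0, -1, 0, 0, 0, -1], [0, 0, 0, 0, 0, 0, -1]]}}

```text
clock: 11.75
tcp_pos: [0.646, 0.1231, 0.0309]
orientation: [-0.0, 0.205, 0.979, 0.0]
wrist_force: [-0.2, 0.1, 0.1]
finger_gap: 0.0291
grip_force: 24.8
```

>>> {"fn": "step_arm", "kwargs": {"deltas": [[0, 0, -1, 0, 0, 0, -1], [0, 0, 0, 0, 0, 0, -1]]}}

```text
clock: 11.95
tcp_pos: [0.6462, 0.1231, 0.0302]
orientation: [0.0, 0.205, 0.979, 0.0]
wrist_force: [-0.5, 0.5, 1.0]
finger_gap: 0.0292
grip_force: 24.9
```

>>> {"fn": "step_arm", "kwargs": {"deltas": [[0, 0, -1, 0, 0, 0, -1], [0, 0, 0, 0, 0, 0, -0.2], [0, 0, 0, 0, 0, 0, 0.2], [0, 0, 0, 0, 0, 0, 0.6], [0, 0, 0, 0, 0, 0, 1]]}}

```text
clock: 12.45
tcp_pos: [0.646, 0.1231, 0.0287]
orientation: [-0.0, 0.205, 0.979, 0.0]
wrist_force: [1.0, -0.6, -0.0]
finger_gap: 0.0757
grip_force: 0.0
```

>>> {"fn": "step_arm", "kwargs": {"deltas": [[0, 0, 0, 0, 0, 0, 1], [0, 0, 20, 0, 0, 0, 1], [0, 0, 40, 0, 0, 0, 1], [0, 0, 45, 0, 0, 0, 1], [0, 0, 45, 0, 0, 0, 1]]}}

```text
clock: 12.95
tcp_pos: [0.6456, 0.1231, 0.1801]
orientation: [-0.0, 0.205, 0.979, -0.0]
wrist_force: [0.9, -0.3, 0.2]
finger_gap: 0.0856
grip_force: 0.0
```

>>> {"fn": "step_arm", "kwargs": {"deltas": [[-25, 12, 0, 0, 0, 0, 1], [-40, 20, 0, 0, 0, 0, 1], [-42, 20, 0, 0, 0, 0, 1], [-42, 20, 0, 0, 0, 0, 1], [-42, 20, 0, 0, 0, 0, 1]]}}

```text
clock: 13.45
tcp_pos: [0.4534, 0.2156, 0.179]
orientation: [0.0, 0.205, 0.979, 0.0]
wrist_force: [0.8, 0.6, 0.9]
finger_gap: 0.0851
grip_force: 0.0
```

>>> {"fn": "step_arm", "kwargs": {"deltas": [[-42, 20, 0, 0, 0, 0, 1], [-30, 15, 0, 0, 0, 0, 1], [-13, 8, 0, 0, 0, 0, 1], [0, 0, 0, 0, 0, 0, 1]]}}

```text
clock: 13.85
tcp_pos: [0.3688, 0.2589, 0.1793]
orientation: [0.0, 0.204, 0.979, 0.0]
wrist_force: [0.4, -0.2, -0.4]
finger_gap: 0.0857
grip_force: 0.0
```

```bash
python3 - <<'E'
from h import *
s=get_state();print(s['tcp_pos'],s['joint_pos'].round(2))
for t in('top','scene'):
    c=cap(t,t+'6');P=cloud(c).reshape(-1,3)
    k=P[(abs(P[:,0]-.643)<.035)&(abs(P[:,1]-.124)<.035)&(P[:,2]>.03)];
    if len(k): print(t,'bottle',k.min(0),k.max(0),k[k[:,2]>.068].mean(0),len(k))
c=cap('wrist','w6');P=cloud(c).reshape(-1,3);k=P[(abs(P[:,0]-.37)<.04)&(abs(P[:,1]-.26)<.04)&(P[:,2]>.05)&(P[:,2]<.066)];print('jar',k.min(0),k.max(0),(k.min(0)+k.max(0))/2,len(k))
E
```

```text
[0.36884114 0.25890541 0.17934027] [ 0.43  0.1  -0.36  1.12  0.    0.84]
top bottle [0.62893002 0.10926977 0.03081019] [0.65644684 0.13890868 0.08757127] [0.643071   0.12334492 0.08028231] 84
scene bottle [0.63174997 0.10918353 0.03013977] [0.65899171 0.13679452 0.08638579] [0.64570659 0.12311094 0.08037229] 97
jar [0.34090419 0.236698   0.05004133] [0.39002232 0.28599391 0.062641  ] [0.36546326 0.26134595 0.05634117] 2061
```

>>> {"fn": "step_arm", "kwargs": {"deltas": [[-2, 1, -40, 0, 0, 0, 1], [0, 0, -45, 0, 0, 0, 1], [0, 0, -35, 0, 0, 0, 1], [0, 0, -23, 0, 0, 0, 1], [0, 0, -10, 0, 0, 0, 1]]}}

```text
clock: 14.5
tcp_pos: [0.3678, 0.2577, 0.0235]
orientation: [-0.001, 0.206, 0.979, -0.001]
wrist_force: [-0.5, -0.6, 1.1]
finger_gap: 0.0855
grip_force: 0.0
```

>>> {"fn": "step_arm", "kwargs": {"deltas": [[0, 0, 0, 0, 0, 0, 0.6], [0, 0, 0, 0, 0, 0, 0.4], [0, 0, 0, 0, 0, 0, 0.3], [0, 0, 0, 0, 0, 0, 0.2], [0, 0, 0, 0, 0, 0, 0.1]], "newtons": 30}}

```text
clock: 15.0
tcp_pos: [0.3692, 0.2595, 0.0273]
orientation: [0.001, 0.205, 0.979, 0.001]
wrist_force: [-0.2, -0.7, 5.6]
finger_gap: 0.0489
grip_force: 30.4
```

>>> {"fn": "step_arm", "kwargs": {"deltas": [[0, 0, 0, 0, 0, 0, 0], [0, 0, 0, 0, 0, 0, -1], [0, 0, 0, 0, 0, 0, -1], [0, 0, 0, 0, 0, 0, -1]]}}

```text
clock: 15.4
tcp_pos: [0.3692, 0.2596, 0.0273]
orientation: [0.001, 0.205, 0.979, 0.001]
wrist_force: [0.0, -0.8, 6.0]
finger_gap: 0.0492
grip_force: 30.4
```

>>> {"fn": "step_arm", "kwargs": {"deltas": [[0, 0, 4, 0, 0, 0, -1], [0, 0, 15, 0, 0, 0, -1], [0, 0, 25, 0, 0, 0, -1], [0, 0, 20, 0, 0, 0, -1], [0, 0, 10, 0, 0, 0, -1]], "newtons": 40}}

```text
clock: 15.9
tcp_pos: [0.3688, 0.2596, 0.1018]
orientation: [0.001, 0.205, 0.979, 0.001]
wrist_force: [-0.9, 0.4, -1.7]
finger_gap: 0.0489
grip_force: 41.7
```

>>> {"fn": "step_arm", "kwargs": {"deltas": [[10, -14, 0, 0, 0, 0, -1], [20, -26, 0, 0, 0, 0, -1], [26, -33, 0, 0, 0, 0, -1], [26, -33, 0, 0, 0, 0, -1], [26, -33, 0, 0, 0, 0, -1]]}}

```text
clock: 16.4
tcp_pos: [0.4764, 0.1189, 0.0997]
orientation: [-0.0, 0.205, 0.979, 0.0]
wrist_force: [0.8, 1.4, -1.6]
finger_gap: 0.0488
grip_force: 41.7
```

>>> {"fn": "step_arm", "kwargs": {"deltas": [[26, -33, 0, 0, 0, 0, -1], [26, -33, 0, 0, 0, 0, -1], [26, -33, 0, 0, 0, 0, -1], [26, -33, 0, 0, 0, 0, -1], [26, -33, 0, 0, 0, 0, -1]]}}

```text
clock: 16.9
tcp_pos: [0.6065, -0.0462, 0.0993]
orientation: [-0.001, 0.205, 0.979, 0.0]
wrist_force: [0.3, 0.6, -1.5]
finger_gap: 0.0488
grip_force: 41.7
```

>>> {"fn": "step_arm", "kwargs": {"deltas": [[26, -33, 0, 0, 0, 0, -1], [20, -26, 0, 0, 0, 0, -1], [10, -14, 0, 0, 0, 0, -1], [0, 0, 0, 0, 0, 0, -1], [0, 0, 0, 0, 0, 0, -1]]}}

```text
clock: 17.4
tcp_pos: [0.6612, -0.1176, 0.0989]
orientation: [-0.001, 0.205, 0.979, 0.0]
wrist_force: [-0.1, -0.2, -1.4]
finger_gap: 0.0486
grip_force: 41.7
```

```bash
python3 - <<'E'
from h import *
s=get_state();print(s['tcp_pos'],s['orientation'],s['finger_gap'],s['grip_force'])
c=cap('wrist','w7');P=cloud(c).reshape(-1,3);t=s['tcp_pos']
k=P[(abs(P[:,0]-t[0])<.035)&(abs(P[:,1]-t[1])<.035)&(P[:,2]>t[2]+.024)&(P[:,2]<t[2]+.042)];print('lid top',np.median(k[:,2]),len(k),k.mean(0)) 
E
```

```text
[ 0.66120879 -0.11763044  0.09892058] [-1.12193610e-03  2.05170429e-01  9.78725566e-01  3.20173157e-04] 0.048568652793145324 41.71425998210907
lid top 0.1318993595706063 10200 [ 0.65503221 -0.11447286  0.13192989]
```

View pics/w7.png

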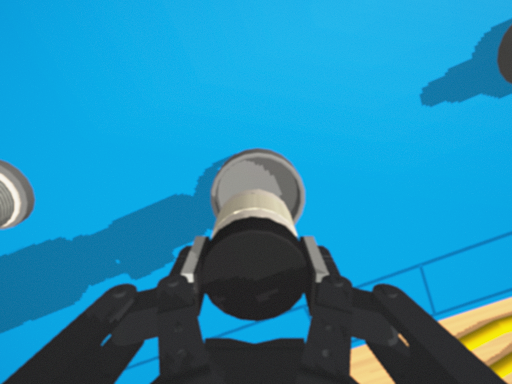

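Jar is upright (lid at (255,270)), cup at (258,192). Lower it.

>>> {"fn": "step_arm", "kwargs": {"deltas": [[4, -1, -15, 0, 0, 0, -1], [0, 0, -22, 0, 0, 0, -1], [0, 0, -15, 0, 0, 0, -1], [0, 0, -7, 0, 0, 0, -1], [0, 0, -3, 0, 0, 0, -1]]}}

```text
clock: 17.95
tcp_pos: [0.665, -0.1178, 0.0365]
orientation: [-0.001, 0.204, 0.979, 0.0]
wrist_force: [0.1, -0.5, -1.9]
finger_gap: 0.0486
grip_force: 41.7
```

>>> {"fn": "step_arm", "kwargs": {"deltas": [[0, 0, -2, 0, 0, 0, -1], [0, 0, 0, 0, 0, 0, -1], [0, 0, 0, 0, 0, 0, -1]]}}

```text
clock: 18.25
tcp_pos: [0.6667, -0.119, 0.0368]
orientation: [0.001, 0.205, 0.979, -0.0]
wrist_force: [1.7, -0.3, -0.9]
finger_gap: 0.0486
grip_force: 41.7
```

>>> {"fn": "step_arm", "kwargs": {"deltas": [[0, 0, -3, 0, 0, 0, -1], [0, 0, -1, 0, 0, 0, -1], [0, 0, 0, 0, 0, 0, -1]]}}

```text
clock: 18.55
tcp_pos: [0.6664, -0.119, 0.0325]
orientation: [0.0, 0.205, 0.979, 0.0]
wrist_force: [0.3, -0.8, 1.0]
finger_gap: 0.0488
grip_force: 41.8
```

>>> {"fn": "step_arm", "kwargs": {"deltas": [[0, 0, -1, 0, 0, 0, -1], [0, 0, 0, 0, 0, 0, -1]]}}

```text
clock: 18.75
tcp_pos: [0.6665, -0.1191, 0.0325]
orientation: [0.001, 0.205, 0.979, -0.0]
wrist_force: [-1.7, -0.2, 7.0]
finger_gap: 0.0489
grip_force: 42.4
```

>>> {"fn": "step_arm", "kwargs": {"deltas": [[0, 0, 0, 0, 0, 0, 0.3], [0, 0, 0, 0, 0, 0, 0.6], [0, 0, 0, 0, 0, 0, 1], [0, 0, 0, 0, 0, 0, 1], [0, 0, 10, 0, 0, 0, 1]]}}

```text
clock: 19.25
tcp_pos: [0.6647, -0.1185, 0.0395]
orientation: [-0.002, 0.205, 0.979, 0.0]
wrist_force: [0.2, 0.1, 0.3]
finger_gap: 0.0854
grip_force: 0.0
```

>>> {"fn": "step_arm", "kwargs": {"deltas": [[0, 0, 30, 0, 0, 0, 1], [0, 0, 45, 0, 0, 0, 1], [0, 0, 45, 0, 0, 0, 1], [-20, -10, 20, 0, 0, 0, 1], [-36, -20, 0, 0, 0, 0, 1]]}}

```text
clock: 19.75
tcp_pos: [0.6137, -0.1491, 0.1863]
orientation: [0.005, 0.203, 0.979, -0.001]
wrist_force: [-0.3, -1.6, 0.3]
finger_gap: 0.0856
grip_force: 0.0
```

>>> {"fn": "step_arm", "kwargs": {"deltas": [[-36, -20, 0, 0, 0, 0, 1], [-36, -20, 0, 0, 0, 0, 1], [-36, -20, 0, 0, 0, 0, 1], [-36, -20, 0, 0, 0, 0, 1], [-36, -20, 0, 0, 0, 0, 1]]}}

```text
clock: 20.25
tcp_pos: [0.4288, -0.2495, 0.1819]
orientation: [0.001, 0.205, 0.979, -0.0]
wrist_force: [0.9, -0.7, -0.6]
finger_gap: 0.0855
grip_force: 0.0
```

>>> {"fn": "step_arm", "kwargs": {"deltas": [[-24, -10, 0, 0, 0, 0, 1], [-14, -7, 0, 0, 0, 0, 1], [0, 0, 0, 0, 0, 0, 1], [0, 0, 0, 0, 0, 0, 1]]}}

```text
clock: 20.65
tcp_pos: [0.3923, -0.2662, 0.1818]
orientation: [0.001, 0.205, 0.979, -0.0]
wrist_force: [0.7, 0.2, -0.5]
finger_gap: 0.0851
grip_force: 0.0
```

```bash
python3 - <<'E'
from h import *
s=get_state();print(s['tcp_pos'],s['joint_pos'].round(2))
for t in('top','scene'):
    c=cap(t,t+'8');P=cloud(c).reshape(-1,3)
    k=P[(abs(P[:,0]-.663)<.042)&(abs(P[:,1]+.117)<.042)&(P[:,2]>.03)];
    if len(k): print(t,'jar',k.min(0),k.max(0),np.median(k[k[:,2]>.056],0),len(k))
c=cap('wrist','w8');P=cloud(c)
g=c['image'].astype(int).sum(2);m=(g<170)&(abs(P[...,0]-.39)<.11)&(abs(P[...,1]+.265)<.08)&(P[...,2]<.03)&(P[...,2]>.004)
k=P[m];ln=cv2.fitLine(k[:,:2].astype(np.float32),cv2.DIST_HUBER,0,.01,.01).ravel()
d=ln[:2];t=(k[:,:2]-ln[2:])@d;e=[ln[2:]+d*t.min(),ln[2:]+d*t.max()]
print('axis',np.degrees(np.arctan2(d[1],d[0])),'ends',e,t.max()-t.min(),'ztop',np.percentile(k[:,2],90))
o=(k[:,:2]-ln[2:])@np.array([-d[1],d[0]])
for a in np.arange(t.min(),t.max(),.008):
    i=(t>=a)&(t<a+.008);print((a-t.min()).round(3),i.sum(),np.round([o[i].min(),o[i].max(),k[i,2].max()],4) if i.any() else'')
E
```

```text
[ 0.39234068 -0.26621391  0.18175205] [-0.77  0.14 -0.3   1.13  0.   -0.35]
top jar [ 0.64024244 -0.14348429  0.03000685] [ 0.69001736 -0.09436413  0.07162513] [ 0.66495455 -0.118951    0.06292984] 216
scene jar [ 0.63960104 -0.14406667  0.03000505] [ 0.68995162 -0.09454768  0.07044956] [ 0.66662753 -0.11895294  0.06437555] 223
axis -23.43775 ends [array([ 0.32146204, -0.23777494]), array([ 0.46221869, -0.29879593])] 0.15341444901269302 ztop 0.014974784479076641
0.0 90 [-0.0061  0.0054  0.0166]
0.008 87 [-0.0053  0.0054  0.0159]
0.016 88 [-0.0054  0.0054  0.0163]
0.024 84 [-0.0055  0.0054  0.016 ]
0.032 80 [-0.0056  0.0054  0.0155]
0.04 80 [-0.0057  0.0054  0.0155]
0.048 83 [-0.0058  0.0053  0.0156]
0.056 77 [-0.0059  0.0053  0.015 ]
0.064 76 [-0.006   0.0053  0.0161]
0.072 71 [-0.006   0.0053  0.0153]
0.08 65 [-0.005   0.0053  0.0158]
0.088 65 [-0.0051  0.0053  0.0161]
0.096 65 [-0.0052  0.0053  0.0158]
0.104 64 [-0.0053  0.0053  0.0156]
0.112 63 [-0.0054  0.0053  0.0159]
0.12 67 [-0.0054  0.0053  0.0154]
0.128 61 [-0.0054  0.0053  0.0171]
0.136 34 [-0.0054  0.0053  0.0155]
0.144 17 [-0.002   0.0017  0.0119]
0.152 2 [0.0004 0.0004 0.0093]
```

View pics/w8.png

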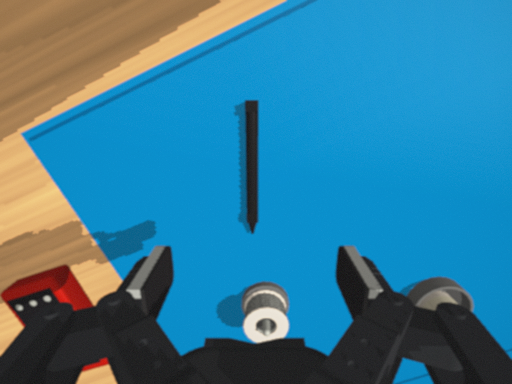

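Stick lies straight along the tool at column 250 (butt row 100, tip row 232), already square to the fingers. Descending on it.

>>> {"fn": "step_arm", "kwargs": {"deltas": [[-5, 1, -40, 0, 0, 0, 1], [0, 0, -45, 0, 0, 0, 1], [0, 0, -40, 0, 0, 0, 0.3], [0, 0, -25, 0, 0, 0, 0], [0, 0, -10, 0, 0, 0, 0]]}}

```text
clock: 21.3
tcp_pos: [0.3861, -0.2629, 0.0183]
orientation: [-0.002, 0.204, 0.979, 0.001]
wrist_force: [-0.8, -0.0, -0.2]
finger_gap: 0.044
grip_force: 0.0
```

>>> {"fn": "step_arm", "kwargs": {"deltas": [[0, 0, 0, 0, 0, 0, 0], [0, 0, 0, 0, 0, 0, 0], [0, 0, 0, 0, 0, 0, 0]], "newtons": 60}}

```text
clock: 21.6
tcp_pos: [0.3884, -0.2659, 0.0225]
orientation: [0.001, 0.205, 0.979, -0.001]
wrist_force: [-0.1, 0.0, -0.3]
finger_gap: 0.0428
grip_force: 0.0
```

>>> {"fn": "step_arm", "kwargs": {"deltas": [[-1, 0, -8, 0, 0, 0, 0], [0, 0, -7, 0, 0, 0, 0], [0, 0, -4, 0, 0, 0, 0], [0, 0, -1, 0, 0, 0, 0], [0, 0, 0, 0, 0, 0, 0]]}}

```text
clock: 22.1
tcp_pos: [0.3858, -0.2647, 0.0006]
orientation: [-0.0, 0.205, 0.979, 0.0]
wrist_force: [-0.6, 0.7, 0.5]
finger_gap: 0.0429
grip_force: 0.0
```

>>> {"fn": "step_arm", "kwargs": {"deltas": [[0, 0, 0, 0, 0, 0, -0.4], [0, 0, 0, 0, 0, 0, -1], [0, 0, 0, 0, 0, 0, -1], [0, 0, 0, 0, 0, 0, -1], [0, 0, 0, 0, 0, 0, -1]]}}

```text
clock: 22.6
tcp_pos: [0.3862, -0.265, 0.0013]
orientation: [0.0, 0.205, 0.979, -0.0]
wrist_force: [-0.4, -0.1, 5.0]
finger_gap: 0.0113
grip_force: 58.8
```

>>> {"fn": "step_arm", "kwargs": {"deltas": [[0, 0, 5, 0, 0, 0, -1], [0, 0, 20, 0, 0, 0, -1], [0, 0, 40, 0, 0, 0, -1], [0, 0, 40, 0, 0, 0, -1], [0, 0, 20, 0, 0, 0, -1]]}}

```text
clock: 23.1
tcp_pos: [0.3872, -0.2659, 0.1293]
orientation: [0.002, 0.205, 0.979, -0.001]
wrist_force: [0.4, -0.7, -0.6]
finger_gap: 0.0116
grip_force: 58.7
```

>>> {"fn": "step_arm", "kwargs": {"deltas": [[0, 0, 0, 0, 0, 0, -1]]}}

```text
clock: 23.2
tcp_pos: [0.3879, -0.2666, 0.1293]
orientation: [0.003, 0.205, 0.979, -0.002]
wrist_force: [-0.5, 0.6, -1.0]
finger_gap: 0.0113
grip_force: 58.7
```

```bash
cat > stick.py <<'E'
from h import *
from scipy.spatial.transform import Rotation as R
s=get_state();t=s['tcp_pos'];print(t,s['orientation'],s['finger_gap'])
c=cap('wrist','w9');P=cloud(c);g=c['image'].astype(int).sum(2)
q=s['orientation'];L=R.from_quat([q[1],q[2],q[3],q[0]]).inv().apply((P-t).reshape(-1,3)).reshape(P.shape)
np.save('L.npy',L)
m=(g<200)&(abs(L[...,0])<.13)&(abs(L[...,1])<.012)&(L[...,2]>-.02)&(L[...,2]<.01)
k=L[m]
for a in np.arange(-.1,.1,.01):
    i=(k[:,0]>=a)&(k[:,0]<a+.01)
    if i.sum(): print(a.round(3),i.sum(),k[i].min(0).round(4),k[i].max(0).round(4),'mid',k[i].mean(0).round(4))
E
python3 stick.py
```

```text
[ 0.38787103 -0.26656221  0.1293236 ] [ 0.00276592  0.2049084   0.97877581 -0.00167674] 0.011316611540716687
-0.06 161 [-0.0569 -0.0054 -0.0141] [-0.05    0.0078 -0.0082] mid [-0.0528  0.001  -0.0116]
-0.05 289 [-0.05   -0.0054 -0.0143] [-0.04    0.0071 -0.0079] mid [-0.045   0.0007 -0.0119]
-0.04 332 [-0.0399 -0.0058 -0.0142] [-0.03    0.0076 -0.0068] mid [-0.0349  0.001  -0.0117]
-0.03 342 [-0.03   -0.0057 -0.0141] [-0.0201  0.0075 -0.0073] mid [-0.0252  0.0008 -0.0118]
-0.02 333 [-0.02   -0.005  -0.0144] [-0.0101  0.0067 -0.0093] mid [-0.0151  0.0009 -0.0121]
-0.01 355 [-0.01   -0.0049 -0.0144] [-0.      0.0066 -0.0091] mid [-0.0052  0.0009 -0.0122]
-0.0 390 [ 0.     -0.0049 -0.02  ] [ 0.01    0.0066 -0.0094] mid [ 0.0051  0.0009 -0.0125]
0.01 486 [ 0.01   -0.0061 -0.0199] [ 0.02    0.0075 -0.0077] mid [ 0.0147  0.0006 -0.0123]
0.02 460 [ 0.02   -0.0056 -0.0144] [ 0.03    0.0067 -0.008 ] mid [ 0.025   0.0006 -0.012 ]
0.03 477 [ 0.0301 -0.0055 -0.0148] [ 0.04    0.0066 -0.008 ] mid [ 0.0351  0.0006 -0.0121]
0.04 520 [ 0.04   -0.0058 -0.0149] [ 0.05    0.007  -0.0077] mid [ 0.0451  0.0005 -0.012 ]
0.05 549 [ 0.05   -0.0057 -0.0144] [ 0.06    0.0069 -0.0077] mid [ 0.055   0.0006 -0.0121]
0.06 624 [ 0.06   -0.0059 -0.0155] [ 0.07    0.007  -0.0112] mid [ 0.065   0.0005 -0.0131]
0.07 131 [ 0.07   -0.0057 -0.0147] [ 0.0714  0.0068 -0.0074] mid [ 0.0708  0.0006 -0.0121]
```

View pics/w9.png

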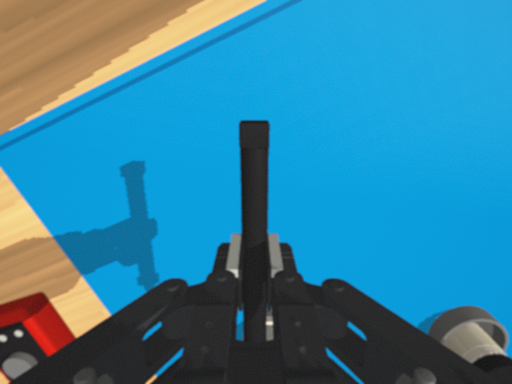

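Stick is held level and straight (column 255, butt at row 125), with its middle about 1 mm off the TCP. Carry toward the clip with a +36.6° turn and view the clip from beside it.

>>> {"fn": "step_arm", "kwargs": {"deltas": [[8, 20, 20, 0, 0, 0, -1], [14, 35, 20, 0, 0, 0, -1], [16, 42, 10, 0, 0, 0, -1], [16, 42, 0, 0, 0, 7.3, -1], [16, 42, 0, 0, 0, 7.3, -1]], "newtons": 80}}

```text
clock: 23.75
tcp_pos: [0.4558, -0.0822, 0.1748]
orientation: [-0.001, 0.077, 0.997, 0.0]
wrist_force: [1.7, -0.3, -0.5]
finger_gap: 0.0107
grip_force: 80.1
```

>>> {"fn": "step_arm", "kwargs": {"deltas": [[16, 42, 0, 0, 0, 7.3, -1], [16, 42, 0, 0, 0, 7.3, -1], [16, 42, 0, 0, 0, 7.3, -1], [16, 42, 0, 0, 0, 0, -1], [16, 42, 0, 0, 0, 0, -1]]}}

```text
clock: 24.25
tcp_pos: [0.5354, 0.1279, 0.1739]
orientation: [-0.002, -0.112, 0.994, 0.0]
wrist_force: [0.5, -0.6, 0.4]
finger_gap: 0.0109
grip_force: 80.3
```

>>> {"fn": "step_arm", "kwargs": {"deltas": [[16, 42, 0, 0, 0, 0, -1], [12, 40, 0, 0, 0, 0, -1], [7, 27, 0, 0, 0, 0, -1], [0, 0, 0, 0, 0, 0, -1], [0, 0, 0, 0, 0, 0, -1]]}}

```text
clock: 24.75
tcp_pos: [0.5699, 0.2353, 0.1737]
orientation: [-0.002, -0.113, 0.994, -0.0]
wrist_force: [0.6, 0.0, -1.4]
finger_gap: 0.0107
grip_force: 80.3
```

```bash
python3 - <<'E'
from h import *
s=get_state();print(s['tcp_pos'],s['orientation'],s['joint_pos'].round(2),s['finger_gap'])
c=cap('wrist','w10');P=cloud(c)
np.savez('w10P.npz',P=P)
def an(q,nm):
    r=cv2.minAreaRect(q[:,:2].astype(np.float32)*1000);print(nm,len(q),r)
A=P.reshape(-1,3);A=A[(A[:,0]>.47)&(A[:,0]<.66)&(A[:,1]>.28)&(A[:,1]<.41)]
an(A[(A[:,2]>.004)&(A[:,2]<.07)],'all');an(A[A[:,2]>.045],'jaws');an(A[(A[:,2]>.005)&(A[:,2]<.011)],'base')
cv2.imwrite('pics/w10b.png',cv2.resize(c['image'][:,:,::-1],(800,600),interpolation=cv2.INTER_CUBIC))
E
```

```text
[0.56991872 0.23529249 0.17368984] [-1.88243897e-03 -1.12580967e-01  9.93640682e-01 -4.21967927e-04] [ 0.26  0.42  0.06  1.21 -0.    0.04] 0.010702263642674383
all 6430 ((563.6502075195312, 341.1304626464844), (130.11477661132812, 60.095367431640625), 13.677306175231934)
jaws 3392 ((567.969970703125, 324.12518310546875), (92.75051879882812, 85.69970703125), 13.99262523651123)
base 3902 ((563.6495361328125, 341.133056640625), (130.11477661132812, 60.09000015258789), 13.677306175231934)
```

View pics/w10b.png

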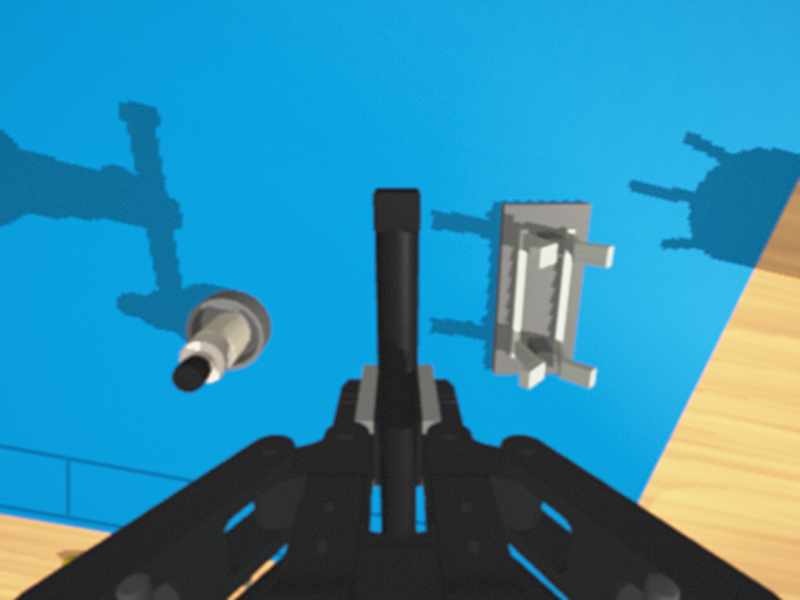

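Clip is clear in the wrist view (base corners around (500,203) to (575,375)): base rectangle 130x60 mm, centre (0.5637, 0.3411), 13.7°. Bottle stands upright in its cup. Moving over the clip.

>>> {"fn": "step_arm", "kwargs": {"deltas": [[0, 20, -10, 0, 0, 0.7, -1], [-2, 30, -20, 0, 0, 0, -1], [-2, 30, -20, 0, 0, 0, -1], [0, 18, -20, 0, 0, 0, -1], [0, 7, -10, 0, 0, 0, -1]]}}

```text
clock: 25.3
tcp_pos: [0.5657, 0.3396, 0.0936]
orientation: [-0.002, -0.118, 0.993, -0.0]
wrist_force: [-0.2, 0.1, 0.2]
finger_gap: 0.0106
grip_force: 80.4
```

>>> {"fn": "step_arm", "kwargs": {"deltas": [[0, 0, 0, 0, 0, 0, -1], [0, 0, 0, 0, 0, 0, -1]]}}

```text
clock: 25.5
tcp_pos: [0.5673, 0.3388, 0.0964]
orientation: [-0.0, -0.117, 0.993, -0.0]
wrist_force: [-0.3, 0.1, 0.3]
finger_gap: 0.0105
grip_force: 80.4
```

>>> {"fn": "step_arm", "kwargs": {"deltas": [[0, 0, 0, 0, 0, 0, -1]]}}

```text
clock: 25.6
tcp_pos: [0.5681, 0.339, 0.0973]
orientation: [0.001, -0.117, 0.993, 0.0]
wrist_force: [-0.4, 0.5, -0.3]
finger_gap: 0.0105
grip_force: 80.4
```

>>> {"fn": "step_arm", "kwargs": {"deltas": [[-2, 2, 0, 0, 0, 0, -1], [0, 0, 0, 0, 0, 0, -1], [0, 0, 0, 0, 0, 0, -1]]}}

```text
clock: 25.9
tcp_pos: [0.5653, 0.342, 0.0966]
orientation: [0.0, -0.118, 0.993, 0.0]
wrist_force: [-0.3, -0.5, 0.4]
finger_gap: 0.0106
grip_force: 80.4
```

```bash
sed -i "s/'w9'/'w11'/" stick.py; python3 stick.py; python3 - <<'E'
from h import *
c=load('w11');P=cloud(c);A=P.reshape(-1,3);A=A[(A[:,0]>.47)&(A[:,0]<.66)&(A[:,1]>.28)&(A[:,1]<.41)]
for lo,hi in((.005,.011),(.045,.07)):
    q=A[(A[:,2]>lo)&(A[:,2]<hi)];print(len(q),cv2.minAreaRect(q[:,:2].astype(np.float32)*1000))
cv2.imwrite('pics/w11b.png',cv2.resize(c['image'][:,:,::-1],(800,600),interpolation=cv2.INTER_CUBIC))
E
```

```text
[0.56532611 0.3419929  0.0966136 ] [ 4.36839400e-04 -1.17825483e-01  9.93034208e-01  1.60449528e-04] 0.010577404040273176
-0.06 165 [-0.0577 -0.0051 -0.0139] [-0.05    0.0076 -0.0082] mid [-0.0531  0.0011 -0.0116]
-0.05 295 [-0.0499 -0.005  -0.0139] [-0.04    0.0075 -0.008 ] mid [-0.045   0.0012 -0.0117]
-0.04 310 [-0.04   -0.0055 -0.014 ] [-0.03    0.008  -0.0072] mid [-0.035   0.0012 -0.0117]
-0.03 325 [-0.03   -0.0048 -0.0139] [-0.02    0.0072 -0.0084] mid [-0.025   0.0013 -0.0118]
-0.02 305 [-0.02   -0.004  -0.0141] [-0.01    0.0065 -0.0098] mid [-0.015   0.0012 -0.0121]
-0.01 335 [-0.01   -0.0041 -0.0199] [-0.      0.0065 -0.0098] mid [-0.0049  0.0012 -0.0123]
-0.0 379 [ 0.0001 -0.0119 -0.0199] [ 0.01    0.0065 -0.0096] mid [ 0.0051  0.0011 -0.0128]
0.01 478 [ 0.01   -0.0056 -0.0199] [ 0.02    0.0076 -0.0072] mid [ 0.0147  0.0008 -0.0122]
0.02 458 [ 0.02   -0.0053 -0.0147] [ 0.03    0.0071 -0.008 ] mid [ 0.025   0.0009 -0.0118]
0.03 471 [ 0.03   -0.0055 -0.0144] [ 0.0399  0.007  -0.0084] mid [ 0.035   0.0008 -0.0119]
0.04 472 [ 0.04   -0.0055 -0.0145] [ 0.05    0.0068 -0.0072] mid [ 0.045   0.0005 -0.0119]
0.05 498 [ 0.05   -0.0057 -0.0149] [ 0.06    0.0072 -0.008 ] mid [ 0.055   0.0006 -0.0119]
0.06 652 [ 0.06   -0.006  -0.0147] [ 0.07    0.0073 -0.0111] mid [ 0.0651  0.0005 -0.013 ]
0.07 82 [ 0.0702 -0.0053 -0.0142] [ 0.071   0.0068 -0.0075] mid [ 0.0706  0.0007 -0.0114]
3504 ((555.54052734375, 339.37677001953125), (112.73878479003906, 60.09761428833008), 13.706022262573242)
942 ((524.9425048828125, 331.74755859375), (12.370550155639648, 48.670204162597656), 13.791051864624023)
```

View pics/w11b.png

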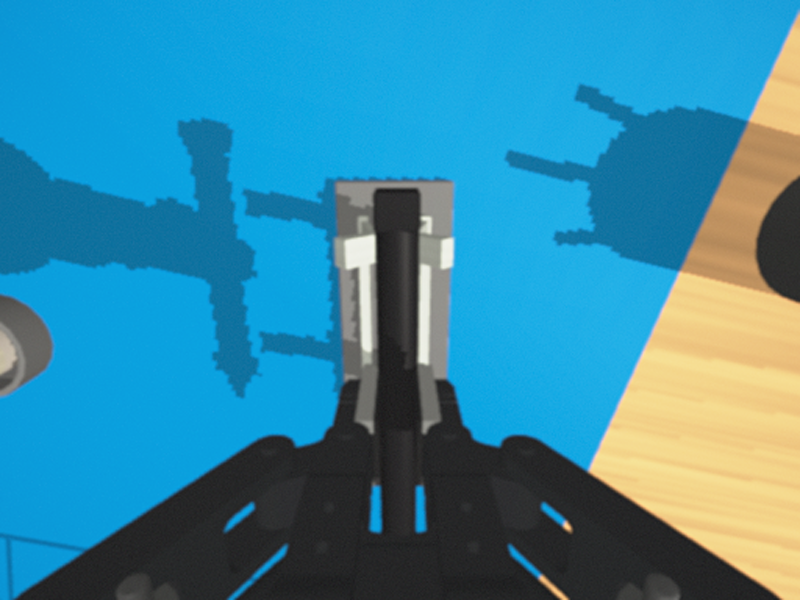

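Stick is centred between the near jaws (335–453, stick at 397). Lower in, then press slowly.

>>> {"fn": "step_arm", "kwargs": {"deltas": [[0, -1, -15, 0, 0, 0, -1], [0, 0, -15, 0, 0, 0, -1], [0, 0, -8, 0, 0, 0, -1], [0, 0, -4, 0, 0, 0, -1], [0, 0, 0, 0, 0, 0, -1]]}}

```text
clock: 26.45
tcp_pos: [0.5647, 0.341, 0.0535]
orientation: [-0.0, -0.118, 0.993, -0.0]
wrist_force: [-0.2, -0.0, -0.3]
finger_gap: 0.0105
grip_force: 80.4
```

>>> {"fn": "step_arm", "kwargs": {"deltas": [[0, 0, -2, 0, 0, 0, -1], [0, 0, -2, 0, 0, 0, -1], [0, 0, -2, 0, 0, 0, -1], [0, 0, 0, 0, 0, 0, -1]]}}

```text
clock: 26.85
tcp_pos: [0.5655, 0.3411, 0.0482]
orientation: [0.0, -0.118, 0.993, -0.0]
wrist_force: [0.4, -1.0, -0.3]
finger_gap: 0.0105
grip_force: 82.4
```

>>> {"fn": "step_arm", "kwargs": {"deltas": [[0, 0, -2, 0, 0, 0, -1], [0, 0, -2, 0, 0, 0, -1], [0, 0, -2, 0, 0, 0, -1], [0, 0, 0, 0, 0, 0, -1]]}}

```text
clock: 27.25
tcp_pos: [0.5665, 0.3415, 0.0445]
orientation: [0.002, -0.118, 0.993, 0.0]
wrist_force: [-0.8, -1.3, 12.5]
finger_gap: 0.0103
grip_force: 84.4
```

>>> {"fn": "step_arm", "kwargs": {"deltas": [[-1, 0, -2, 0, 0, 0, -1], [0, 0, -2, 0, 0, 0, -1], [0, 0, -2, 0, 0, 0, -1], [0, 0, 0, 0, 0, 0, -1]]}}

```text
clock: 27.65
tcp_pos: [0.565, 0.3413, 0.0368]
orientation: [0.001, -0.118, 0.993, 0.0]
wrist_force: [-0.3, -1.0, 2.8]
finger_gap: 0.0106
grip_force: 85.4
```

>>> {"fn": "step_arm", "kwargs": {"deltas": [[0, 0, -2, 0, 0, 0, -1], [0, 0, -2, 0, 0, 0, -1], [0, 0, 0, 0, 0, 0, -1]]}}

```text
clock: 27.95
tcp_pos: [0.5642, 0.3415, 0.0326]
orientation: [0.0, -0.118, 0.993, 0.001]
wrist_force: [-0.4, 0.4, 6.9]
finger_gap: 0.0108
grip_force: 86.1
```

>>> {"fn": "step_arm", "kwargs": {"deltas": [[0, 0, -1, 0, 0, 0, -1], [0, 0, -1, 0, 0, 0, -1], [0, 0, 0, 0, 0, 0, -1]]}}

```text
clock: 28.25
tcp_pos: [0.5643, 0.3415, 0.0324]
orientation: [0.001, -0.118, 0.993, 0.001]
wrist_force: [-4.2, -2.3, 17.0]
finger_gap: 0.0104
grip_force: 87.3
```

```bash
sed -i "s/'w11'/'w12'/" stick.py; python3 stick.py | tail -4; python3 - <<'E'
from h import *
c=load('w12');P=cloud(c);A=P.reshape(-1,3);A=A[(A[:,0]>.47)&(A[:,0]<.66)&(A[:,1]>.28)&(A[:,1]<.41)]
q=A[(A[:,2]>.05)&(A[:,2]<.07)];print(len(q),cv2.minAreaRect(q[:,:2].astype(np.float32)*1000))
E
```

```text
0.06 528 [ 0.06   -0.0073 -0.0165] [ 0.07    0.0056 -0.0089] mid [ 0.0651 -0.0011 -0.0135]
0.07 567 [ 0.07   -0.0073 -0.0165] [ 0.0797  0.0055 -0.0091] mid [ 0.0751 -0.0014 -0.0137]
0.08 717 [ 0.0801 -0.0075 -0.0171] [ 0.0898  0.0052 -0.0101] mid [ 0.0851 -0.0011 -0.0144]
0.09 461 [ 0.09   -0.0075 -0.0173] [ 0.0956  0.0052 -0.0125] mid [ 0.0928 -0.0011 -0.0148]
4012 ((563.1298828125, 343.9232482910156), (92.5875244140625, 54.91789245605469), 13.575279235839844)
```

```bash
python3 - <<'E'
from h import *
a=cv2.resize(load('w12')['image'][:,:,::-1],(600,450));b=cap('scene','s12')['image'][150:260,280:400,::-1]
h=np.zeros((600,800,3),np.uint8);h[:450,:600]=a;b=cv2.resize(b,(330,302),interpolation=cv2.INTER_CUBIC);h[298:,470:]=b;cv2.imwrite('pics/c12.png',h)
E
```

```text
(no output)
```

View pics/c12.png

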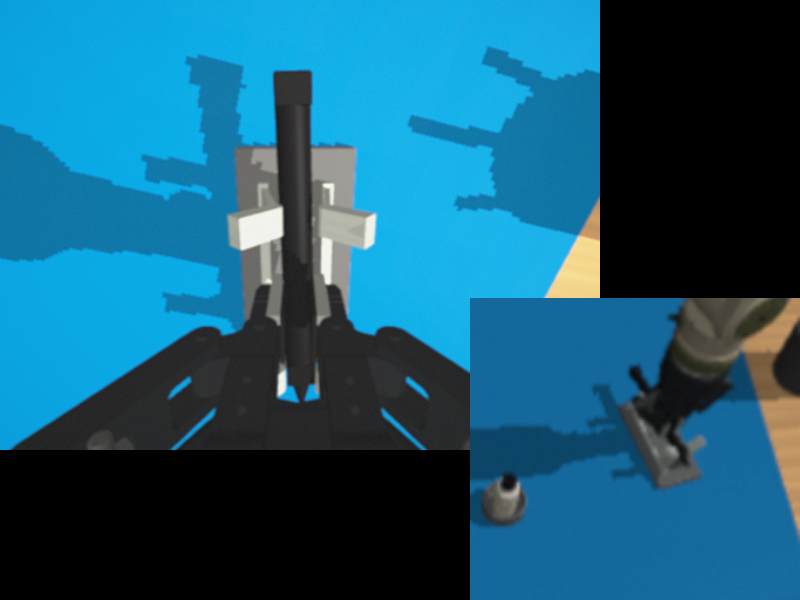

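The stick is in the jaws but slid about 25 mm toward its butt end in the grip (butt now at (292,75), overhanging). I'll release, measure, and drag it back along the clip axis.

>>> {"fn": "step_arm", "kwargs": {"deltas": [[0, 0, 2, 0, 0, 0, -1], [0, 0, 0, 0, 0, 0, 0], [0, 0, 0, 0, 0, 0, 0], [0, 0, 0, 0, 0, 0, 0]]}}

```text
clock: 28.75
tcp_pos: [0.5632, 0.3409, 0.0309]
orientation: [-0.001, -0.118, 0.993, -0.0]
wrist_force: [0.6, 0.8, 0.8]
finger_gap: 0.0424
grip_force: 0.0
```

```bash
cat > clip.py <<'E'
from h import *
import sys
s=get_state();print(s['tcp_pos'],s['finger_gap'],s['wrist_force'])
C=np.array([.5638,.3412]);a=np.radians(13.6);ax=np.array([np.cos(a),np.sin(a)]);ay=np.array([-ax[1],ax[0]])
for cam in sys.argv[1:]:
    c=cap(cam,'k_'+cam);P=cloud(c);g=c['image'].astype(int).sum(2)
    Q=np.stack([(P[...,:2]-C)@ax,(P[...,:2]-C)@ay,P[...,2]],-1)
    m=(g<200)&(abs(Q[...,1])<.014)&(abs(Q[...,0])<.13)&(Q[...,2]>.025)&(Q[...,2]<.066)
    k=Q[m];print(cam)
    for x in np.arange(-.12,.12,.01):
        i=(k[:,0]>=x)&(k[:,0]<x+.01)
        if i.sum()>3: print(round(x,2),i.sum(),'x',k[i,0].min().round(4),k[i,0].max().round(4),'y',k[i,1].min().round(4),k[i,1].max().round(4),'z98',np.percentile(k[i,2],95).round(4))
E
python3 clip.py wrist scene
```

```text
[0.5632423  0.34092555 0.03086209] 0.042436850254385074 [0.61308887 0.77321948 0.76351876]
wrist
-0.1 588 x -0.0972 -0.0901 y -0.0066 0.0059 z98 0.0482
-0.09 703 x -0.0899 -0.0802 y -0.0067 0.0059 z98 0.0481
-0.08 595 x -0.0799 -0.07 y -0.0068 0.0058 z98 0.0478
-0.07 541 x -0.07 -0.06 y -0.0069 0.0059 z98 0.0479
-0.06 502 x -0.06 -0.05 y -0.0071 0.0061 z98 0.048
-0.05 481 x -0.05 -0.04 y -0.0068 0.0061 z98 0.0479
-0.04 452 x -0.04 -0.03 y -0.0066 0.0057 z98 0.0482
-0.03 479 x -0.03 -0.02 y -0.0068 0.0064 z98 0.0482
-0.02 458 x -0.02 -0.01 y -0.0069 0.006 z98 0.0481
-0.01 417 x -0.01 -0.0001 y -0.0066 0.006 z98 0.0482
-0.0 400 x 0.0 0.0099 y -0.0068 0.0062 z98 0.0483
0.01 381 x 0.01 0.02 y -0.0069 0.0063 z98 0.0483
0.02 359 x 0.02 0.03 y -0.0064 0.0058 z98 0.0483
0.03 363 x 0.03 0.04 y -0.0065 0.0064 z98 0.0487
0.04 113 x 0.04 0.0498 y -0.0059 0.0064 z98 0.0484
0.05 33 x 0.0502 0.0555 y -0.0021 0.002 z98 0.0447
scene
-0.09 17 x -0.0898 -0.0803 y -0.0105 0.0027 z98 0.047
-0.08 7 x -0.0773 -0.071 y -0.0094 0.0011 z98 0.0463
-0.07 9 x -0.0698 -0.0607 y -0.0087 0.0013 z98 0.047
-0.06 8 x -0.058 -0.0528 y -0.0091 0.001 z98 0.0475
-0.01 5 x -0.0044 -0.0011 y -0.0042 0.0035 z98 0.0481
-0.0 12 x 0.0003 0.009 y -0.0095 0.0018 z98 0.0484
0.01 10 x 0.0118 0.0198 y -0.0083 0.0014 z98 0.0503
0.02 9 x 0.0218 0.0296 y -0.0081 0.0005 z98 0.0481
0.03 8 x 0.0305 0.0397 y -0.0051 0.0105 z98 0.0514
0.04 13 x 0.0404 0.0491 y -0.009 0.0025 z98 0.0488
```

Released: stick lies level, fully down (top 48 mm), just 27 mm off toward its butt. Regrasp deeper at −15 mm and drag it back.

>>> {"fn": "step_arm", "kwargs": {"deltas": [[-7, -2, 0, 0, 0, 0, 0], [-7, -1, -3, 0, 0, 0, 0], [0, 0, -5, 0, 0, 0, 0], [0, 0, 0, 0, 0, 0, 0]], "newtons": 80}}

```text
clock: 29.25
tcp_pos: [0.549, 0.3379, 0.023]
orientation: [-0.001, -0.118, 0.993, -0.0]
wrist_force: [0.3, -0.4, 0.1]
finger_gap: 0.0424
grip_force: 0.0
```

>>> {"fn": "step_arm", "kwargs": {"deltas": [[0, 0, 0, 0, 0, 0, -1], [0, 0, 0, 0, 0, 0, -1], [0, 0, 0, 0, 0, 0, -1], [0, 0, 0, 0, 0, 0, -1]]}}

```text
clock: 29.65
tcp_pos: [0.5504, 0.3381, 0.0242]
orientation: [0.0, -0.118, 0.993, 0.0]
wrist_force: [0.6, -0.0, 1.1]
finger_gap: 0.0114
grip_force: 78.0
```

>>> {"fn": "step_arm", "kwargs": {"deltas": [[3, 1, 0, 0, 0, 0, -1], [3, 1, 0, 0, 0, 0, -1], [4, 1, 0, 0, 0, 0, -1], [0, 0, 0, 0, 0, 0, -1]]}}

```text
clock: 30.05
tcp_pos: [0.5597, 0.3408, 0.0241]
orientation: [-0.001, -0.118, 0.993, -0.0]
wrist_force: [-2.9, -2.0, 3.2]
finger_gap: 0.0113
grip_force: 78.3
```

```bash
python3 clip.py wrist | sed -n '1,5p'
```

```text
[0.55972466 0.34082418 0.02406878] 0.011260800638969122 [-2.9297734  -1.95423719  3.15739107]
wrist
-0.09 632 x -0.0873 -0.08 y -0.0041 0.0086 z98 0.0484
-0.08 673 x -0.08 -0.07 y -0.0045 0.0086 z98 0.0482
-0.07 579 x -0.07 -0.06 y -0.0045 0.0085 z98 0.0479
```

>>> {"fn": "step_arm", "kwargs": {"deltas": [[4, 0, 0, 0, 0, 0, -1], [4, 1, 0, 0, 0, 0, -1], [4, 1, 0, 0, 0, 0, -1], [5, 1, 0, 0, 0, 0, -1], [0, 0, 0, 0, 0, 0, -1]]}}

```text
clock: 30.6
tcp_pos: [0.5784, 0.3444, 0.0241]
orientation: [0.001, -0.118, 0.993, 0.0]
wrist_force: [-0.5, -1.3, 2.3]
finger_gap: 0.0114
grip_force: 78.4
```

>>> {"fn": "step_arm", "kwargs": {"deltas": [[0, 0, 0, 0, 0, 0, -1]]}}

```text
clock: 30.7
tcp_pos: [0.5784, 0.3443, 0.0241]
orientation: [0.001, -0.118, 0.993, 0.0]
wrist_force: [0.2, -0.9, 1.5]
finger_gap: 0.0113
grip_force: 78.2
```

```bash
python3 clip.py wrist; python3 - <<'E'
from h import *
c=load('k_wrist');P=cloud(c);A=P.reshape(-1,3);A=A[(A[:,0]>.47)&(A[:,0]<.66)&(A[:,1]>.28)&(A[:,1]<.41)]
q=A[(A[:,2]>.054)&(A[:,2]<.068)&(A[:,0]<.545)];print(len(q),cv2.minAreaRect(q[:,:2].astype(np.float32)*1000))
q=A[(A[:,2]>.005)&(A[:,2]<.011)];print(len(q),cv2.minAreaRect(q[:,:2].astype(np.float32)*1000))
E
```

```text
[0.57837138 0.34432286 0.02410661] 0.011316483990693302 [ 0.20405476 -0.86157774  1.45512695]
wrist
-0.07 719 x -0.0685 -0.06 y -0.0057 0.0075 z98 0.0484
-0.06 687 x -0.06 -0.05 y -0.0059 0.0072 z98 0.0482
-0.05 520 x -0.05 -0.04 y -0.006 0.0072 z98 0.048
-0.04 494 x -0.04 -0.03 y -0.0052 0.0075 z98 0.0479
-0.03 541 x -0.03 -0.02 y -0.0054 0.0074 z98 0.0479
-0.02 550 x -0.02 -0.01 y -0.0056 0.0073 z98 0.0479
-0.01 511 x -0.01 -0.0 y -0.0057 0.0074 z98 0.0479
-0.0 834 x 0.0 0.01 y -0.014 0.014 z98 0.064
0.01 634 x 0.01 0.02 y -0.0066 0.0082 z98 0.0623
0.02 440 x 0.02 0.03 y -0.0065 0.0082 z98 0.0619
0.03 325 x 0.03 0.04 y -0.0052 0.0069 z98 0.0479
0.04 277 x 0.0401 0.05 y -0.0043 0.0054 z98 0.0479
0.05 325 x 0.05 0.06 y -0.006 0.0071 z98 0.0478
2330 ((524.9442138671875, 332.1943054199219), (12.590181350708008, 50.12547302246094), 13.592306137084961)
6818 ((553.3114624023438, 338.7763977050781), (107.9941635131836, 60.34245300292969), 13.696964263916016)
```

>>> {"fn": "step_arm", "kwargs": {"deltas": [[-1.3, -0.3, 0, 0, 0, 0, -1], [0, 0, 0, 0, 0, 0, -1], [0, 0, -1, 0, 0, 0, -1], [0, 0, -1, 0, 0, 0, -1], [0, 0, 0, 0, 0, 0, -1]]}}

```text
clock: 31.25
tcp_pos: [0.5766, 0.344, 0.0239]
orientation: [0.001, -0.118, 0.993, 0.0]
wrist_force: [-0.3, -1.4, 9.5]
finger_gap: 0.0114
grip_force: 79.1
```

```bash
python3 clip.py wrist | sed -n '1,6p'
```

```text
[0.57662227 0.34401363 0.0239167 ] 0.011434276354578107 [-0.32307444 -1.44560779  9.49006678]
wrist
-0.08 30 x -0.0702 -0.0702 y -0.0048 0.0068 z98 0.048
-0.07 833 x -0.0698 -0.0601 y -0.0057 0.0076 z98 0.0484
-0.06 650 x -0.0599 -0.05 y -0.0058 0.0072 z98 0.0481
-0.05 531 x -0.05 -0.04 y -0.0059 0.0073 z98 0.0481
```

>>> {"fn": "step_arm", "kwargs": {"deltas": [[0, 0, 2, 0, 0, 0, -1], [0, 0, 0, 0, 0, 0, -0.4], [0, 0, 0, 0, 0, 0, 0.2], [0, 0, 0, 0, 0, 0, 0.5], [0, 0, 0, 0, 0, 0, 0.5]]}}

```text
clock: 31.8
tcp_pos: [0.5753, 0.3438, 0.0235]
orientation: [-0.001, -0.118, 0.993, 0.0]
wrist_force: [1.4, -0.6, -0.1]
finger_gap: 0.0641
grip_force: 0.0
```

>>> {"fn": "step_arm", "kwargs": {"deltas": [[0, 0, 10, 0, 0, 0, 0.5], [0, 0, 20, 0, 0, 0, 0.5], [0, 0, 40, 0, 0, 0, 0.5], [0, 0, 40, 0, 0, 0, 0.5], [0, 0, 30, 0, 0, 0, 0.5]]}}

```text
clock: 32.3
tcp_pos: [0.5764, 0.3442, 0.1676]
orientation: [0.001, -0.118, 0.993, 0.001]
wrist_force: [1.3, -0.4, -0.1]
finger_gap: 0.0641
grip_force: 0.0
```

>>> {"fn": "step_arm", "kwargs": {"deltas": [[0, -30, 0, 0, 0, 0, 0.5], [0, -40, 0, 0, 0, 0, 0.5], [0, -30, 0, 0, 0, 0, 0.5], [0, 0, 0, 0, 0, 0, 0.5], [0, 0, 0, 0, 0, 0, 0.5]]}}

```text
clock: 32.8
tcp_pos: [0.5761, 0.2434, 0.1649]
orientation: [0.0, -0.117, 0.993, 0.0]
wrist_force: [0.3, 0.2, -0.7]
finger_gap: 0.0638
grip_force: 0.0
```

```bash
python3 clip.py wrist scene; python3 - <<'E'
from h import *
c=load('k_wrist');P=cloud(c);A=P.reshape(-1,3);A=A[(A[:,0]>.47)&(A[:,0]<.66)&(A[:,1]>.28)&(A[:,1]<.41)]
q=A[(A[:,2]>.005)&(A[:,2]<.011)];print(len(q),cv2.minAreaRect(q[:,:2].astype(np.float32)*1000))
t=cap('top','k_top')['image'][:,:,::-1]
h=np.zeros((600,800,3),np.uint8);h[:330,:440]=cv2.resize(c['image'][:,:,::-1],(440,330));h[330:,:440]=cv2.resize(t[120:280,100:380],(440,270));s=load('k_scene')['image'][120:280,60:440,::-1]
h[:300,440:]=cv2.resize(s[:,190:],(360,300))[:, :360];h[300:,440:]=cv2.resize(s[:,:190],(360,300));cv2.imwrite('pics/c13.png',h)
E
```

```text
[0.57609272 0.24341211 0.16489233] 0.06378539507779739 [ 0.29602464  0.21181781 -0.71524424]
wrist
-0.08 22 x -0.0709 -0.07 y -0.0069 0.0037 z98 0.0483
-0.07 198 x -0.07 -0.0601 y -0.0072 0.0063 z98 0.0485
-0.06 153 x -0.0599 -0.0501 y -0.0065 0.0051 z98 0.0482
-0.05 118 x -0.0499 -0.0401 y -0.0068 0.0047 z98 0.0481
-0.04 96 x -0.0399 -0.03 y -0.0056 0.0048 z98 0.0481
-0.03 137 x -0.0299 -0.02 y -0.0065 0.0047 z98 0.0483
-0.02 126 x -0.02 -0.01 y -0.0066 0.0047 z98 0.0479
-0.01 130 x -0.01 -0.0 y -0.0066 0.0044 z98 0.0479
-0.0 119 x 0.0001 0.0099 y -0.0068 0.0041 z98 0.0482
0.01 117 x 0.01 0.0199 y -0.0067 0.0038 z98 0.048
0.02 124 x 0.0202 0.0299 y -0.007 0.0051 z98 0.0479
0.03 101 x 0.03 0.04 y -0.0068 0.0053 z98 0.0481
0.04 64 x 0.04 0.05 y -0.0042 0.0048 z98 0.0482
0.05 111 x 0.05 0.06 y -0.0075 0.005 z98 0.0482
0.06 43 x 0.0602 0.067 y -0.0067 0.0051 z98 0.0485
scene
-0.06 11 x -0.0597 -0.0504 y -0.0086 0.0023 z98 0.0471
-0.04 10 x -0.0398 -0.0306 y -0.009 0.0014 z98 0.0471
-0.03 9 x -0.0299 -0.0202 y -0.0063 0.0027 z98 0.0478
-0.02 11 x -0.0198 -0.012 y -0.008 0.0027 z98 0.0471
-0.01 13 x -0.0094 -0.0004 y -0.0088 0.003 z98 0.0457
-0.0 9 x 0.0001 0.0098 y -0.0093 0.0014 z98 0.0463
0.01 9 x 0.0108 0.0193 y -0.0074 0.0026 z98 0.0481
0.02 9 x 0.0204 0.0297 y -0.0096 0.0022 z98 0.0469
0.03 6 x 0.0307 0.0365 y -0.0052 0.0008 z98 0.0494
0.04 11 x 0.0404 0.05 y -0.0083 0.0037 z98 0.0461
0.05 9 x 0.0508 0.0595 y -0.0096 0.0028 z98 0.0489
0.06 15 x 0.0602 0.0698 y -0.0086 0.0051 z98 0.0488
0.07 6 x 0.0702 0.0797 y -0.0058 -0.0016 z98 0.0465
3228 ((563.5896606445312, 341.1670227050781), (128.8291015625, 60.51254653930664), 13.498242378234863)
```

View pics/c13.png

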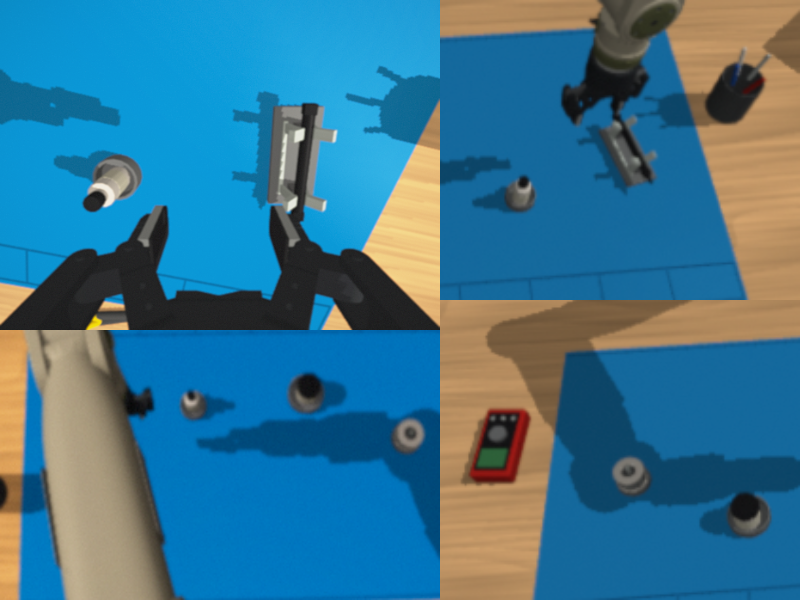

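Stick lies level between both jaws, axially within 1 mm of centre. Spool is on its pin, bottle and jar are upright in their cups, and the meter and pen pot have not been touched. Handing in.

```bash
python3 -c "
from workcell import *
print(hand_in())"
```

```text
the job is handed in; nothing more can be done
None
```

I handed the job in at about 33 s: the spool is on its spindle, the bottle and jar stand upright in their cups, and the pry stick is home in the clip and centred to within about 1 mm. The stick slid about 27 mm lengthways when I first pressed it in, and I dragged it back along the clip. The multimeter and pen pot were not touched, and no verdict came back.

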